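# Put the ring weights back in the push-latch weight case

### The job

Put the balance-check ring weights away in their white weight case: push the shut door in and let go so that its latch frees it and the tray runs out, then take the collar off the post. Slide every ring weight that is on the bench over the post, the widest at the bottom and each narrower one above the wider, and slide the collar back on the post on top of them. Then push the door in until it latches shut again with everything inside, and leave the other things on the bench where they are.

Things in the scene. Friction and masses are not known exactly. Their poses are not given: they have to be found in the camera images.
- weight_case: fixed white case, 150 wide, 152 deep, 96 mm tall, wire handle on its roof up to z = 111 mm. Origin on the bench at the middle of its front plane; x points into the case, y along its front. A grey push-latched door closes the front; it runs in and out along x with a tray behind it, 124 mm wide, 138 mm long, without side walls, surface 8 mm above the bench, carrying an upright post
- tray (a joint): travel of door and tray, m: 0 (within about 1 mm) shut and latched, 0.135 fully out, -0.010 inner stop. Push-push latch: push the shut door in to -0.007..-0.009 and back off: it is freed and a spring (7 N shut, 4 N out; plus 45 N per m/s damping) runs it fully out within 3 s. Push it from there all the way in to -0.007..-0.009 and back off slowly: it latches at 0. If it comes out again, it did not latch
- door_press (a point): middle of the round pad on the door's front face, 56 mm above the bench: push here. Moves with the door; its x is the push direction, into the case. The door is 134 mm wide, 12 mm thick, from 3 to 86 mm above the bench; latched, its face stands 12 mm in front of the case's front plane
- post_base (a point): foot of the post's axis, on the tray surface (8 mm above the bench); moves with the tray, z up, x into the case. The post is fixed to the tray, 16 mm in diameter, 58 mm tall, its last 8 mm tapering to 5 mm; it stands 60 mm behind the door's inner face and, tray fully out, 75 mm in front of the case
- post_top (a point): top of the post, 58 mm above the tray surface
- collar_centre (a point): centre (half-way up) of the locking collar, a plain brass sleeve 28 mm in outer diameter, 24 mm tall, with a 20 mm bore through it; 40 g. It starts on the post, standing on the tray inside the shut case. z along its bore
- ring_a_centre (a point): centre (half-way up) of the widest ring weight: a flat brass ring 58 mm in outer diameter, 10 mm thick, with a 20 mm bore, 50 to 170 g; starts flat on the bench if it is there at all (three or all of the four are). z along its bore
- ring_b_centre (a point): centre (half-way up) of the second widest ring weight: a flat brass ring 50 mm in outer diameter, 10 mm thick, with a 20 mm bore, 50 to 170 g; starts flat on the bench if it is there at all (three or all of the four are). z along its bore
- ring_c_centre (a point): centre (half-way up) of the third widest ring weight: a flat brass ring 42 mm in outer diameter, 10 mm thick, with a 20 mm bore, 50 to 170 g; starts flat on the bench if it is there at all (three or all of the four are). z along its bore
- ring_d_centre (a point): centre (half-way up) of the narrowest ring weight: a flat brass ring 34 mm in outer diameter, 10 mm thick, with a 20 mm bore, 50 to 170 g; starts flat on the bench if it is there at all (three or all of the four are). z along its bore
- bench_timer: white bench timer, 60 x 64 x 19 mm; origin at the centre of its underside. A bystander
- blue_marker: lying felt marker, 137 x 11 x 12 mm, long along its x; origin at the centre of its underside. A bystander
- blue_cap: loose blue screw cap, 22 mm across and 14 mm tall; origin at the centre of its underside. A bystander
- tape_roll: lying roll of yellow label tape, 68 mm across and 19 mm tall; origin at the centre of its underside. A bystander
Things that resemble listed ones, but are neither listed nor needed, are in the scene too. Leave any black or purple look-alike of the part that bears ring_a_centre alone.

How it is judged (in metres and radians):
On the way, in this order (a step that is already met when the one before it is completed fails the run):
1. the door has been freed and the tray has run out (value of joint tray above 0.12 m), for 0.2 s.
2. with the tray out, all ring weights are on the post, widest lowest, and the collar is on top of them (horizontal distance between each of ring_a_centre, ring_b_centre, ring_c_centre, ring_d_centre, collar_centre and post_base below 0.005 m and angle between the z axis of each of ring_a_centre, ring_b_centre, ring_c_centre, ring_d_centre, collar_centre and the z axis of post_base, either way round below 0.15 rad and height (world z) of each of ring_a_centre, ring_b_centre, ring_c_centre, ring_d_centre below 0.052 m and height (world z) of collar_centre below 0.066 m and ((z of ring_b_centre in the frame of ring_a_centre above 0.005 m and angle between ring_a_centre's own z axis and vertical below 0.3 rad) or (z of ring_b_centre in the frame of ring_a_centre below -0.005 m and angle between ring_a_centre's own z axis and vertical above 2.84 rad)) and ((z of ring_c_centre in the frame of ring_a_centre above 0.005 m and angle between ring_a_centre's own z axis and vertical below 0.3 rad) or (z of ring_c_centre in the frame of ring_a_centre below -0.005 m and angle between ring_a_centre's own z axis and vertical above 2.84 rad)) and ((z of ring_d_centre in the frame of ring_a_centre above 0.005 m and angle between ring_a_centre's own z axis and vertical below 0.3 rad) or (z of ring_d_centre in the frame of ring_a_centre below -0.005 m and angle between ring_a_centre's own z axis and vertical above 2.84 rad)) and ((z of collar_centre in the frame of ring_a_centre above 0.01 m and angle between ring_a_centre's own z axis and vertical below 0.3 rad) or (z of collar_centre in the frame of ring_a_centre below -0.01 m and angle between ring_a_centre's own z axis and vertical above 2.84 rad)) and ((z of ring_c_centre in the frame of ring_b_centre above 0.005 m and angle between ring_b_centre's own z axis and vertical below 0.3 rad) or (z of ring_c_centre in the frame of ring_b_centre below -0.005 m and angle between ring_b_centre's own z axis and vertical above 2.84 rad)) and ((z of ring_d_centre in the frame of ring_b_centre above 0.005 m and angle between ring_b_centre's own z axis and vertical below 0.3 rad) or (z of ring_d_centre in the frame of ring_b_centre below -0.005 m and angle between ring_b_centre's own z axis and vertical above 2.84 rad)) and ((z of collar_centre in the frame of ring_b_centre above 0.01 m and angle between ring_b_centre's own z axis and vertical below 0.3 rad) or (z of collar_centre in the frame of ring_b_centre below -0.01 m and angle between ring_b_centre's own z axis and vertical above 2.84 rad)) and ((z of ring_d_centre in the frame of ring_c_centre above 0.005 m and angle between ring_c_centre's own z axis and vertical below 0.3 rad) or (z of ring_d_centre in the frame of ring_c_centre below -0.005 m and angle between ring_c_centre's own z axis and vertical above 2.84 rad)) and ((z of collar_centre in the frame of ring_c_centre above 0.01 m and angle between ring_c_centre's own z axis and vertical below 0.3 rad) or (z of collar_centre in the frame of ring_c_centre below -0.01 m and angle between ring_c_centre's own z axis and vertical above 2.84 rad)) and ((z of collar_centre in the frame of ring_d_centre above 0.01 m and angle between ring_d_centre's own z axis and vertical below 0.3 rad) or (z of collar_centre in the frame of ring_d_centre below -0.01 m and angle between ring_d_centre's own z axis and vertical above 2.84 rad)) and value of joint tray above 0.12 m), for 0.2 s.
At the end, for the whole second after the job is handed in: Door latched shut (travel within 4 mm of 0), hand away; every ring present on the post (within 5 mm of its axis, flat within 0.15 rad), each narrower one above the wider, the collar on the post above them all, at rest; each bystander less than 5 cm from its start (horizontal distance between each of ring_a_centre, ring_b_centre, ring_c_centre, ring_d_centre, collar_centre and post_base below 0.005 m and angle between the z axis of each of ring_a_centre, ring_b_centre, ring_c_centre, ring_d_centre, collar_centre and the z axis of post_base, either way round below 0.15 rad and height (world z) of each of ring_a_centre, ring_b_centre, ring_c_centre, ring_d_centre below 0.052 m and height (world z) of collar_centre below 0.066 m and ((z of ring_b_centre in the frame of ring_a_centre above 0.005 m and angle between ring_a_centre's own z axis and vertical below 0.3 rad) or (z of ring_b_centre in the frame of ring_a_centre below -0.005 m and angle between ring_a_centre's own z axis and vertical above 2.84 rad)) and ((z of ring_c_centre in the frame of ring_a_centre above 0.005 m and angle between ring_a_centre's own z axis and vertical below 0.3 rad) or (z of ring_c_centre in the frame of ring_a_centre below -0.005 m and angle between ring_a_centre's own z axis and vertical above 2.84 rad)) and ((z of ring_d_centre in the frame of ring_a_centre above 0.005 m and angle between ring_a_centre's own z axis and vertical below 0.3 rad) or (z of ring_d_centre in the frame of ring_a_centre below -0.005 m and angle between ring_a_centre's own z axis and vertical above 2.84 rad)) and ((z of collar_centre in the frame of ring_a_centre above 0.01 m and angle between ring_a_centre's own z axis and vertical below 0.3 rad) or (z of collar_centre in the frame of ring_a_centre below -0.01 m and angle between ring_a_centre's own z axis and vertical above 2.84 rad)) and ((z of ring_c_centre in the frame of ring_b_centre above 0.005 m and angle between ring_b_centre's own z axis and vertical below 0.3 rad) or (z of ring_c_centre in the frame of ring_b_centre below -0.005 m and angle between ring_b_centre's own z axis and vertical above 2.84 rad)) and ((z of ring_d_centre in the frame of ring_b_centre above 0.005 m and angle between ring_b_centre's own z axis and vertical below 0.3 rad) or (z of ring_d_centre in the frame of ring_b_centre below -0.005 m and angle between ring_b_centre's own z axis and vertical above 2.84 rad)) and ((z of collar_centre in the frame of ring_b_centre above 0.01 m and angle between ring_b_centre's own z axis and vertical below 0.3 rad) or (z of collar_centre in the frame of ring_b_centre below -0.01 m and angle between ring_b_centre's own z axis and vertical above 2.84 rad)) and ((z of ring_d_centre in the frame of ring_c_centre above 0.005 m and angle between ring_c_centre's own z axis and vertical below 0.3 rad) or (z of ring_d_centre in the frame of ring_c_centre below -0.005 m and angle between ring_c_centre's own z axis and vertical above 2.84 rad)) and ((z of collar_centre in the frame of ring_c_centre above 0.01 m and angle between ring_c_centre's own z axis and vertical below 0.3 rad) or (z of collar_centre in the frame of ring_c_centre below -0.01 m and angle between ring_c_centre's own z axis and vertical above 2.84 rad)) and ((z of collar_centre in the frame of ring_d_centre above 0.01 m and angle between ring_d_centre's own z axis and vertical below 0.3 rad) or (z of collar_centre in the frame of ring_d_centre below -0.01 m and angle between ring_d_centre's own z axis and vertical above 2.84 rad)) and value of joint tray between -0.004 and 0.004 m and linear speed of collar below 0.02 m/s and distance of each of bench_timer, blue_marker, blue_cap, tape_roll from where it was at the start of the episode below 0.05 m); the robot touches nothing.
It fails at once if a bystander on the bench is pushed 5 cm or more from where it stood (distance of any of bench_timer, blue_marker, blue_cap, tape_roll from where it was at the start of the episode above 0.05 m).
Of ring_a, ring_b, ring_c, ring_d only 3 to 4 are there at a start; the rules pass over those that are not, and their reading is None.
At some moment in a run one of ring_a, ring_b, ring_c, ring_d may be knocked a few centimetres aside while the robot is not near it.
Once in a run the grip may slacken for a moment while it holds something.
It also fails if it takes over 200 s, if anything falls off the work surface, if the arm or the gripper's body presses on something with over 40 N, if the wrist force passes 120 N, or if a joint passes its speed limit or range.

### The arm

A 6-joint arm with a two-finger parallel gripper is mounted at the origin on a cart in front of the work surface, level with it; the furniture and walls round the work are solid. World frame = base frame: x ahead of the robot, y to its left, z up, the work surface at z = 0. Lengths are in mm, angles in rad, forces in N, time in s.
With the tool pointing down it reaches from about 375 to 900 mm from the base axis. Payload 3.1 kg.
Tool frame: the origin (TCP) lies where the fingers leave the gripper's body, on its centre line; the fingertips stand 70 mm ahead of it and the grasp point (between the pads) lies 51 mm ahead of it (robot.tip_extent is the distance from the TCP to the fingertips, in mm); z points along the fingers, y is the line along which they close (so a half turn about z gives the same grasp; the last joint's range is limited). The gripper opens to 87 mm and grips with 3 to 60 N. Pads are 19 mm wide; open, the fingers measure 117 mm over their backs; the gripper's body (75 mm by 190 mm) begins 51 mm behind the grasp point.
Start: joints at [-1.423, 0.527, 1.433, -0, 1.181, -0.178], TCP at [200.064, -592.091, 292.248] pointing down, gripper open.
Joint ranges: [-3.08, 3.08], [-0.75, 2.2], [0.22, 2.44], [-1.43, 4.57], [0, 2.65], [-2.85, 2.85]. Speed limits (rad/s): [2.79, 2.79, 3.14, 3.14, 3.14, 3.14].

### API

Orientations are given as a unit quaternion [x, y, z, w].
In Python, from cell import monitor, imaging, job, robot gives the robot as it stands.
- The arm moves only by the shell command python3 -m inch 'ROWS'. ROWS is JSON, a list of rows, each an object with "delta_pos": the shift along the tool's x, y, z in m, a list of three; "turn": the turn about the tool's z in degrees; "fingers": the opening, from 0 (shut) to 1 (fully open). A call has 1 to 20 rows; each row is the pose to reach, as a shift and turn from the pose commanded when the call began, along the tool's axes at that moment; what a row does not reach only later rows make up. A row lasts 1/12 s, in which the tool goes at most 41.7 mm and 7.16 degrees, less where a joint would pass 70% of its speed; a pose out of reach is approached as far as the arm can. A call with a gripper value outside its range is refused whole. The fingers move at their own pace and stop on an object; the grip force is fixed at half the most. Time passes only in rows, so rows that repeat a pose let the fingers close. It gives the time, the measured TCP pose, the force, the opening and the grip force at its end, in the units of the state.
- monitor.get_state(): the state, without advancing time (a new reading comes with each control period).
- imaging.capture(name): name is "scene" or "top" or "wrist"; returns the picture (384x512x3 uint8, red, green, blue); there is no depth.
- imaging.camera_model(name): a dict with "intrinsics" (3x3 intrinsics, pixels), "distortion" ([k1, k2, p1, p2, k3] as OpenCV has them; the pictures are not rectified), "cam_to_world" (4x4, takes a point from camera to world coordinates). Camera axes: x right, y up, looking along -z (the intrinsics and any distortion apply to the point x, -y, -z); pixel columns grow to the right and rows downward; lengths in mm; the calibration is good to about 2 mm. A picture is of the moment at which its call begins: read the wrist's pose just before it. camera_model takes no time and is no camera call; for the wrist camera it gives the pose at the moment of the call.
- job.hand_in(): hands the job in; it is judged then, once.
The state is a dict: "time": time; "joint_pos": joint angles; "joint_vel": joint speeds; "joint_torque": joint torques, N m; "eef_pos": TCP position; "tool_rot": TCP orientation; "force": force on the tool from outside, world axes, zero at the start; "torque": the same for the moment, N m; "gripper_width": finger opening in mm; "gripper_force": force on a finger pad.
Only numpy, scipy, OpenCV 4.12 (cv2) and the standard library are available. Lean on these libraries where they do the work, as an engineer would, in place of code of your own. Each camera call takes 0.05 s, during which the arm holds its last target. There are 200 camera calls.

## Working session

There is one attempt and no reset: what is moved stays moved. The work goes in short steps, Python scripts to look and compute and a shell command to move; the robot and the scene stay as the last step left them, time stands still between calls to the robot, and variables do not carry over. Pictures are saved under pics/ and viewed, at most 14 in all, crops included, and the job is handed in when it is done.

```bash
ls; mkdir -p pics
python3 - <<'E'
from cell import monitor, imaging
import cv2, numpy as np
print(monitor.get_state())
a=[imaging.capture(n) for n in("scene","top")]
for n,i in zip(("scene","top"),a): cv2.imwrite(f"pics/{n}0.png",i[:,:,::-1]); m=imaging.camera_model(n); print(n,{k:np.round(v,3).tolist() for k,v in m.items()})
E
```

```text
pics
{'time': 0.0, 'joint_pos': array([-1.42350479e+00,  5.28470820e-01,  1.43388090e+00,  6.00096297e-07,
        1.18139263e+00, -1.78508418e-01]), 'joint_vel': array([-0.00092154, -0.00086636,  0.00072505, -0.00046916, -0.00113188,
       -0.00026682]), 'joint_torque': array([ 1.29978009e-03, -4.40033519e+01, -1.76593602e+01,  6.34118216e-02,
        5.81447489e-02, -1.47466803e-04]), 'eef_pos': array([ 199.97924973, -591.53758189,  291.27542062]), 'tool_rot': array([ 9.86760561e-01,  1.62180264e-01,  1.70690602e-05, -1.07571294e-03]), 'force': array([-0.09588293,  0.71289495,  0.21872549]), 'torque': array([0.01634426, 0.03316894, 0.00792885]), 'gripper_force': 0.0, 'gripper_width': 86.88358413209875}
scene {'intrinsics': [[430.367, 0.0, 255.331], [0.0, 430.367, 191.748], [0.0, 0.0, 1.0]], 'distortion': [0.05, 0.0, 0.0, 0.0, 0.0], 'cam_to_world': [[0.874, 0.289, -0.391, -48.772], [-0.486, 0.485, -0.727, -962.212], [-0.02, 0.825, 0.564, 862.893], [0.0, 0.0, 0.0, 1.0]]}
top {'intrinsics': [[379.687, 0.0, 258.423], [0.0, 379.687, 198.16], [0.0, 0.0, 1.0]], 'distortion': [-0.078, 0.0, 0.0, 0.0, 0.0], 'cam_to_world': [[-0.002, 0.986, -0.164, 319.275], [-1.0, -0.0, 0.009, 43.72], [0.009, 0.164, 0.986, 1189.818], [0.0, 0.0, 0.0, 1.0]]}
```

View pics/scene0.png

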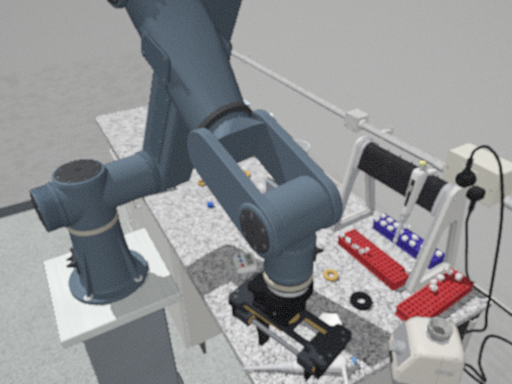

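View pics/top0.png

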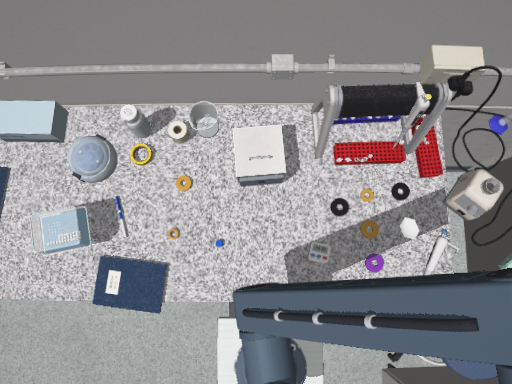

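The top view shows the case near (260,153), with its door facing the robot. Four orange-brass rings lie at (184,183), (174,233), (367,195) and (370,229). The look-alikes are black at (340,207) and (400,191), and purple at (374,262). The tape is at (141,153), timer (319,253), cap (220,243) and marker (122,215).

```bash
cat > h.py <<'E'
from cell import monitor, imaging
import cv2, numpy as np
from scipy.spatial.transform import Rotation as R
def ray(m,px):
    d=cv2.undistortPoints(np.array(px,float).reshape(-1,1,2),m["intrinsics"],np.array(m["distortion"])).reshape(-1,2)
    T=np.array(m["cam_to_world"]); v=np.c_[d[:,0],-d[:,1],-np.ones(len(d))]@T[:3,:3].T
    return T[:3,3],v
def plane(m,px,z):
    o,v=ray(m,px); return o+v*((z-o[2])/v[:,2])[:,None]
def proj(m,P):
    T=np.array(m["cam_to_world"]); c=(np.array(P,float).reshape(-1,3)-T[:3,3])@T[:3,:3]
    c=c*[1,-1,-1]; return cv2.projectPoints(c,np.zeros(3),np.zeros(3),np.array(m["intrinsics"]),np.array(m["distortion"]))[0].reshape(-1,2)
def meet(rays):
    A=np.zeros((3,3));b=np.zeros(3)
    for o,v in rays:
        v=v/np.linalg.norm(v);P=np.eye(3)-np.outer(v,v);A+=P;b+=P@o
    return np.linalg.solve(A,b)
def brass(img,minA=25,lo=(8,90,70),hi=(24,255,255)):
    k=cv2.inRange(cv2.cvtColor(img,cv2.COLOR_RGB2HSV),lo,hi)
    cs,_=cv2.findContours(k,cv2.RETR_EXTERNAL,cv2.CHAIN_APPROX_NONE)
    return [c.reshape(-1,2) for c in cs if cv2.contourArea(c)>minA]
def cap(name):
    m=imaging.camera_model(name) ; i=imaging.capture(name); return i,m
def totool(d):
    "world mm shift -> tool-axes m"
    return R.from_quat(monitor.get_state()["tool_rot"]).inv().apply(d)/1000
def save(i,n): cv2.imwrite(f"pics/{n}.png",i[:,:,::-1])
E
python3 - <<'E'
from h import *
i,m=cap("top")
for c in brass(i):
    P=plane(m,c,8)[:,:2]; (x,y),r=cv2.minEnclosingCircle(P.astype(np.float32)); px=c.mean(0)
    print(np.round(px),round(x),round(y),"d",round(2*r), "eqd", round(2*np.sqrt(cv2.contourArea(P.astype(np.float32))/np.pi)), i[c[:,1],c[:,0]].mean(0).astype(int))
save(np.hstack([cv2.resize(i[165:250,155:255],None,fx=4,fy=4,interpolation=2),cv2.resize(i[185:270,310:410],None,fx=4,fy=4,interpolation=2)]),"crop0")
save(cv2.resize(i[115:200,220:300],None,fx=6,fy=6,interpolation=2),"case0")
E
```

```text
[173. 234.] 404 299 d 33 eqd 30 [186 146  82]
[369. 229.] 418 -316 d 57 eqd 54 [116  92  53]
[367. 195.] 527 -313 d 42 eqd 38 [189 148  79]
[183. 183.] 566 272 d 50 eqd 47 [185 146  82]
[139. 152.] 666 419 d 66 eqd 19 [170 143  73]
```

View pics/crop0.png

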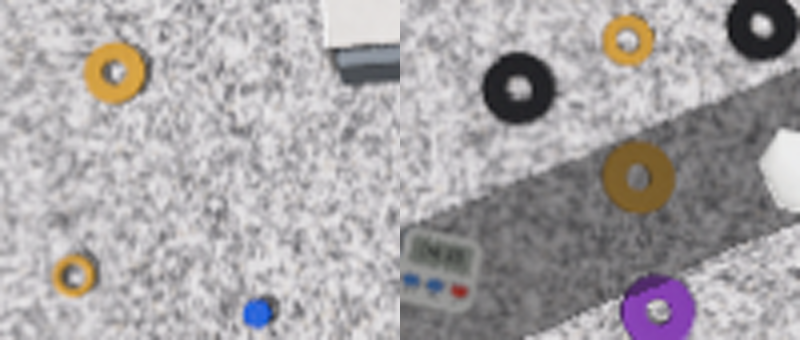

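View pics/case0.png

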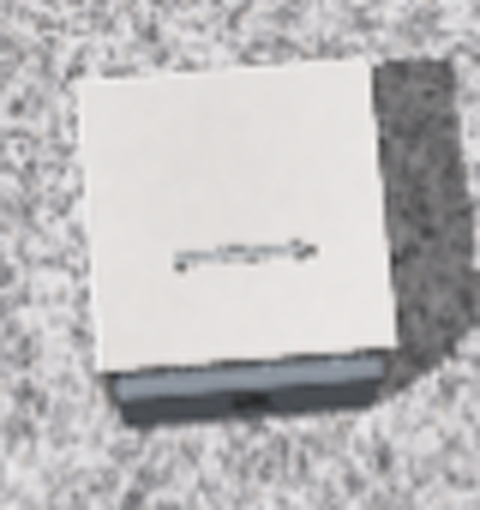

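All four brass rings are present. By diameter they are a (370,229, 58 mm), b (184,183, 50 mm), c (367,195, 42 mm) and d (174,233, 34 mm). The black rings (340,207), (400,191) and the purple one (374,262) are the wrong colour, so I leave them alone. The crop shows the roof corners at about (237,177), (286,173), (282,125) and (234,129).

Run:
```python
from h import *
m=imaging.camera_model("top")
k=lambda x,y:(220+(x+.5)/6-.5,115+(y+.5)/6-.5)
px=[k(100,370),k(397,348),k(372,60),k(82,84)]
P=plane(m,px,96); print(P.round(1))
print([np.linalg.norm(P[i]-P[i-1]).round(1) for i in range(4)])
u=(P[2]+P[3]-P[0]-P[1]);v=(P[3]-P[2]+P[0]-P[1]); 
print("x dir",np.degrees(np.arctan2(u[1],u[0])),"y dir-90",np.degrees(np.arctan2(v[1],v[0]))-90)
C=P.mean(0)[:2]; print("centre",C)
# door bottom-front corners seen
print("door base",plane(m,[k(128,425),k(382,406)],3).round(1))
print("door top front",plane(m,[k(119,403),k(383,381)],86).round(1))
```

```text
[[566.7  98.8  96. ]
 [577.8 -47.4  96. ]
 [727.1 -37.1  96. ]
 [714.2 109.1  96. ]]
[np.float64(147.9), np.float64(146.7), np.float64(149.6), np.float64(146.8)]
x dir 3.997084461414588 y dir-90 4.705389390790359
centre [646.45181967  30.85742486]
door base [[557.8  88.4   3. ]
 [568.1 -46.7   3. ]]
door top front [[552.2  89.8  86. ]
 [563.4 -41.1  86. ]]
```

```bash
cat > go.py <<'E'
from h import *
import sys
# target x y z yaw(deg) -> tool-axes shift and turn
s=monitor.get_state(); q=R.from_quat(s["tool_rot"]); ax=q.as_matrix()[:,0]; yaw=np.degrees(np.arctan2(ax[1],ax[0]))
t=[float(a) for a in sys.argv[1:5]]
print("now",s["eef_pos"].round(1),"yaw",yaw.round(2),"w",round(s["gripper_width"],1),"t",round(s["time"],1))
print("shift",totool(np.array(t[:3])-s["eef_pos"]).round(4),"turn",round(yaw-t[3],2))
E
python3 go.py 515 21 291 4.4
```

```text
now [ 200.  -591.7  291.5] yaw 18.67 w 87.5 t 0.1
shift [ 0.4945 -0.4796  0.0014] turn 14.27
```

```bash
r='{"delta_pos":[0.4945,-0.4796,0],"turn":14.3,"fingers":0}'; python3 -m inch '[{"delta_pos":[0.4945,-0.4796,0],"turn":14.3,"fingers":0},{"delta_pos":[0.4945,-0.4796,0],"turn":14.3,"fingers":0},{"delta_pos":[0.4945,-0.4796,0],"turn":14.3,"fingers":0},{"delta_pos":[0.4945,-0.4796,0],"turn":14.3,"fingers":0},{"delta_pos":[0.4945,-0.4796,0],"turn":14.3,"fingers":0},{"delta_pos":[0.4945,-0.4796,0],"turn":14.3,"fingers":0},{"delta_pos":[0.4945,-0.4796,0],"turn":14.3,"fingers":0},{"delta_pos":[0.4945,-0.4796,0],"turn":14.3,"fingers":0},{"delta_pos":[0.4945,-0.4796,0],"turn":14.3,"fingers":0},{"delta_pos":[0.4945,-0.4796,0],"turn":14.3,"fingers":0},{"delta_pos":[0.4945,-0.4796,0],"turn":14.3,"fingers":0},{"delta_pos":[0.4945,-0.4796,0],"turn":14.3,"fingers":0},{"delta_pos":[0.4945,-0.4796,0],"turn":14.3,"fingers":0},{"delta_pos":[0.4945,-0.4796,0],"turn":14.3,"fingers":0},{"delta_pos":[0.4945,-0.4796,0],"turn":14.3,"fingers":0},{"delta_pos":[0.4945,-0.4796,0],"turn":14.3,"fingers":0},{"delta_pos":[0.4945,-0.4796,0],"turn":14.3,"fingers":0},{"delta_pos":[0.4945,-0.4796,0],"turn":14.3,"fingers":0}]'; python3 go.py 515 21 120 4.4
python3 - <<'E'
from h import *
i,m=cap("wrist"); save(i,"w1"); print(np.array(m["cam_to_world"]).round(2))
E
```

```text
time: 1.65
eef_pos: [516.7, 24.4, 292.2]
tool_rot: [0.999, 0.041, 0.001, -0.001]
force: [-0.8, 0.1, 0.6]
gripper_width: 0.7
gripper_force: 0.0
now [516.7  24.4 292.2] yaw 4.67 w 0.7 t 1.6
shift [-0.0023  0.0035  0.1722] turn 0.27
[[ 8.0000e-02  9.7000e-01  2.5000e-01  5.8483e+02]
 [-1.0000e+00  8.0000e-02  2.0000e-02  3.0130e+01]
 [-0.0000e+00 -2.5000e-01  9.7000e-01  3.8514e+02]
 [ 0.0000e+00  0.0000e+00  0.0000e+00  1.0000e+00]]
```

View pics/w1.png

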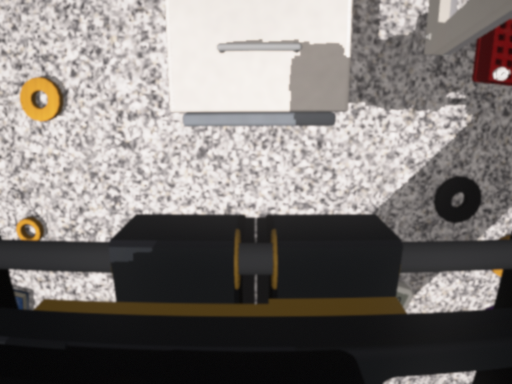

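The wrist view shows the roof's front edge at row 109 and the door's top edge at rows 113-123, columns 184-334. Both are nearly level, so the yaw fits. I'll go down in front of the pad.

```bash
python3 -m inch '[{"delta_pos":[-0.002,0.002,0.04],"turn":0,"fingers":0},{"delta_pos":[-0.002,0.002,0.08],"turn":0,"fingers":0},{"delta_pos":[-0.002,0.002,0.12],"turn":0,"fingers":0},{"delta_pos":[-0.002,0.002,0.155],"turn":0,"fingers":0},{"delta_pos":[-0.002,0.002,0.174],"turn":0,"fingers":0},{"delta_pos":[-0.002,0.002,0.174],"turn":0,"fingers":0},{"delta_pos":[-0.002,0.002,0.174],"turn":0,"fingers":0}]'
python3 -m inch '[{"delta_pos":[0.01,0,0],"turn":0,"fingers":0},{"delta_pos":[0.02,0,0],"turn":0,"fingers":0},{"delta_pos":[0.026,0,0],"turn":0,"fingers":0},{"delta_pos":[0.029,0,0],"turn":0,"fingers":0},{"delta_pos":[0.031,0,0],"turn":0,"fingers":0},{"delta_pos":[0.033,0,0],"turn":0,"fingers":0},{"delta_pos":[0.033,0,0],"turn":0,"fingers":0}]'
```

```text
time: 2.28
eef_pos: [512.3, 17.4, 117.5]
tool_rot: [0.999, 0.037, -0.002, -0.0]
force: [1.1, -0.6, 0.7]
gripper_width: 0.7
gripper_force: 0.0
time: 2.87
eef_pos: [546.2, 20.9, 118.7]
tool_rot: [0.999, 0.038, 0.0, 0.0]
force: [-0.3, 0.3, 0.1]
gripper_width: 0.4
gripper_force: 0.0
```

```bash
for i in 1 2; do :; done; python3 -m inch '[{"delta_pos":[0.002,-0.001,0],"turn":0,"fingers":0},{"delta_pos":[0.004,-0.002,0],"turn":0,"fingers":0},{"delta_pos":[0.004,-0.002,0],"turn":0,"fingers":0},{"delta_pos":[0.004,-0.002,0],"turn":0,"fingers":0}]'; python3 -m inch '[{"delta_pos":[0.002,0,0],"turn":0,"fingers":0},{"delta_pos":[0.004,0,0],"turn":0,"fingers":0},{"delta_pos":[0.004,0,0],"turn":0,"fingers":0},{"delta_pos":[0.004,0,0],"turn":0,"fingers":0}]'
```

```text
time: 3.2
eef_pos: [549.8, 23.4, 118.1]
tool_rot: [0.999, 0.038, -0.0, -0.0]
force: [-0.2, -0.3, 0.3]
gripper_width: 0.3
gripper_force: 0.1
time: 3.53
eef_pos: [550.8, 23.6, 117.8]
tool_rot: [0.999, 0.039, -0.004, -0.0]
force: [-6.6, -1.7, 4.7]
gripper_width: 0.4
gripper_force: 3.2
```

```bash
python3 -m inch '[{"delta_pos":[0.002,0,0],"turn":0,"fingers":0},{"delta_pos":[0.004,0,0],"turn":0,"fingers":0},{"delta_pos":[0.004,0,0],"turn":0,"fingers":0}]';  python3 -m inch '[{"delta_pos":[0.002,0,0],"turn":0,"fingers":0},{"delta_pos":[0.003,0,0],"turn":0,"fingers":0},{"delta_pos":[0.003,0,0],"turn":0,"fingers":0}]'
```

```text
time: 3.78
eef_pos: [554.2, 24.0, 117.8]
tool_rot: [0.999, 0.039, -0.005, -0.0]
force: [-7.5, -1.7, 3.7]
gripper_width: 0.2
gripper_force: 3.7
time: 4.03
eef_pos: [556.8, 24.2, 117.7]
tool_rot: [0.999, 0.039, -0.005, -0.0]
force: [-7.5, -1.8, 4.5]
gripper_width: 0.5
gripper_force: 3.8
```

```bash
python3 -m inch '[{"delta_pos":[0.001,0,0],"turn":0,"fingers":0},{"delta_pos":[0.002,0,0],"turn":0,"fingers":0},{"delta_pos":[0.002,0,0],"turn":0,"fingers":0}]'; python3 -m inch '[{"delta_pos":[-0.004,0,0],"turn":0,"fingers":0},{"delta_pos":[-0.008,0,0],"turn":0,"fingers":0},{"delta_pos":[-0.012,0,0],"turn":0,"fingers":0},{"delta_pos":[-0.012,0,0],"turn":0,"fingers":0}]'
```

```text
time: 4.28
eef_pos: [558.9, 24.4, 117.7]
tool_rot: [0.999, 0.039, -0.005, -0.0]
force: [-7.5, -2.5, 5.3]
gripper_width: 0.5
gripper_force: 3.8
time: 4.62
eef_pos: [547.6, 23.4, 117.7]
tool_rot: [0.999, 0.038, -0.004, -0.0]
force: [-6.7, -1.4, 3.3]
gripper_width: -0.2
gripper_force: 3.5
```

```bash
python3 -m inch '[{"delta_pos":[-0.04,0,0],"turn":0,"fingers":0},{"delta_pos":[-0.08,0,0],"turn":0,"fingers":0},{"delta_pos":[-0.12,0,0],"turn":0,"fingers":0},{"delta_pos":[-0.13,0,-0.03],"turn":0,"fingers":0},{"delta_pos":[-0.13,0,-0.07],"turn":0,"fingers":0.5},{"delta_pos":[-0.13,0,-0.11],"turn":0,"fingers":0.5},{"delta_pos":[-0.13,0,-0.15],"turn":0,"fingers":0.5},{"delta_pos":[-0.13,0,-0.19],"turn":0,"fingers":0.5},{"delta_pos":[-0.13,0,-0.2],"turn":0,"fingers":0.5},{"delta_pos":[-0.13,0,-0.2],"turn":0,"fingers":0.5},{"delta_pos":[-0.13,0,-0.2],"turn":0,"fingers":0.5},{"delta_pos":[-0.13,0,-0.2],"turn":0,"fingers":0.5},{"delta_pos":[-0.13,0,-0.2],"turn":0,"fingers":0.5},{"delta_pos":[-0.13,0,-0.2],"turn":0,"fingers":0.5},{"delta_pos":[-0.13,0,-0.2],"turn":0,"fingers":0.5},{"delta_pos":[-0.13,0,-0.2],"turn":0,"fingers":0.5},{"delta_pos":[-0.13,0,-0.2],"turn":0,"fingers":0.5},{"delta_pos":[-0.13,0,-0.2],"turn":0,"fingers":0.5}]'
python3 - <<'E'
from h import *
i,m=cap("wrist"); j,n=cap("top")
save(np.hstack([cv2.resize(i,(440,330)),cv2.resize(j[110:230,215:335],(330,330))]),"out1"); cv2.imwrite("w2.png",i); np.save("w2.npy",m,allow_pickle=True)
for a,b in((i,m),(j,n)):
  for c in brass(a):
    P=plane(b,c,8)[:,:2]; (x,y),r=cv2.minEnclosingCircle(P.astype(np.float32)); print(c.mean(0).round(),round(x),round(y),round(2*r))
E
```

```text
time: 6.12
eef_pos: [421.3, 13.4, 318.0]
tool_rot: [0.999, 0.038, -0.0, -0.0]
force: [-0.1, 0.6, 0.7]
gripper_width: 43.6
gripper_force: 0.0
[310. 307.] 208 -86 525
[363. 257.] 295 -135 85
[148. 257.] 274 141 86
[502. 178.] 418 -310 61
[ 27. 151.] 405 299 38
[255.  86.] 501 21 29
[43. 17.] 567 273 54
[173. 234.] 404 299 33
[369. 229.] 418 -316 58
[367. 195.] 527 -312 40
[183. 183.] 566 272 50
[138. 152.] 665 418 59
```

View pics/out1.png

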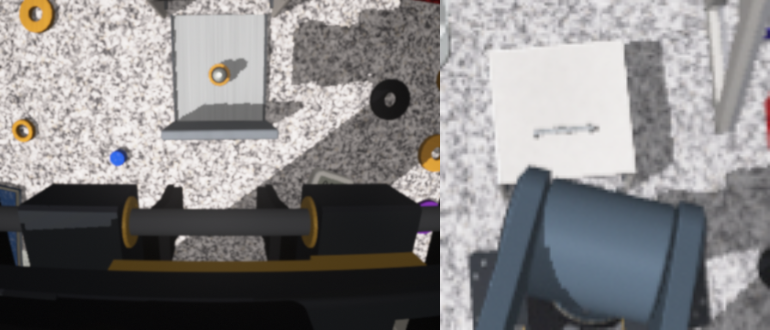

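The wrist view (full-frame pixels) shows the tray out, with the collar and post at about (255,86). The top view is hidden by the arm. I'll take a second wrist view from nearer to triangulate the post top and collar.

```bash
python3 -m inch '[{"delta_pos":[0.03,0,0.04],"turn":0,"fingers":0.5},{"delta_pos":[0.05,0,0.08],"turn":0,"fingers":0.5},{"delta_pos":[0.05,0,0.1],"turn":0,"fingers":0.5},{"delta_pos":[0.05,0,0.1],"turn":0,"fingers":0.5},{"delta_pos":[0.05,0,0.1],"turn":0,"fingers":0.5}]'
python3 - <<'E'
from h import *
i,m=cap("wrist"); cv2.imwrite("w3.png",i); np.save("w3.npy",m,allow_pickle=True)
p=proj(m,[[496,19,66],[496,19,32]]).round(); print(p)
i0=cv2.imread("w2.png")  # stored RGB order
m0=np.load("w2.npy",allow_pickle=True).item()
a=cv2.resize(i0[50:125,210:310],(400,300),interpolation=2)
x,y=p.mean(0).astype(int); x0=max(x-80,0);y0=max(y-60,0); b=cv2.resize(i[y0:y0+120,x0:x0+160],(400,300)); print(x0,y0)
save(np.hstack([a,b]),"post1")
E
```

```text
time: 6.63
eef_pos: [470.2, 17.4, 217.1]
tool_rot: [0.999, 0.038, -0.002, -0.001]
force: [0.0, -0.3, 0.2]
gripper_width: 43.5
gripper_force: 0.0
[[257. 156.]
 [257. 149.]]
177 92
```

View pics/post1.png

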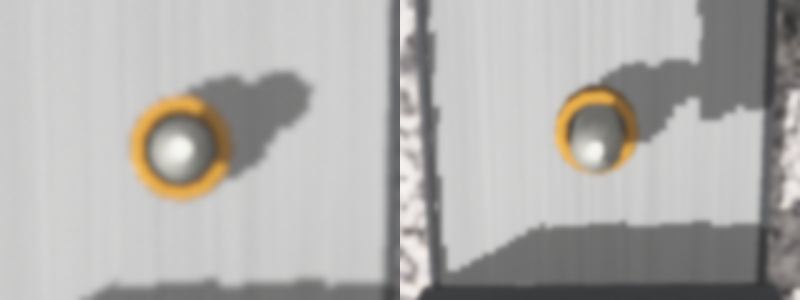

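Left crop: post top at full-frame (254.3,86.8), collar ring centre at (255,87). Right crop: post top (254.8,151.8), collar ring centre (255.2,144).

```bash
python3 - <<'E'
from h import *
A=np.load("w2.npy",allow_pickle=True).item();B=np.load("w3.npy",allow_pickle=True).item()
def r(m,p): o,v=ray(m,[p]); return o,v[0]
print("post top",meet([r(A,(254.3,86.8)),r(B,(254.8,151.8))]).round(1))
print("collar",meet([r(A,(255.1,87)),r(B,(255.2,144))]).round(1))
for m,p in((A,(254.3,86.8)),(B,(254.8,151.8))): print("z66",plane(m,[p],66).round(1))
for m,p in((A,(255.1,87)),(B,(255.2,144))): print("z32",plane(m,[p],32).round(1))
E
python3 go.py 496 20 140 4.4
```

```text
post top [498.8  20.9  65.4]
collar [499.6  20.5  30.4]
z66 [[498.8  21.   66. ]]
z66 [[498.9  20.7  66. ]]
z32 [[499.6  20.3  32. ]]
z32 [[499.8  20.6  32. ]]
now [470.8  17.3 218.5] yaw 4.38 w 43.5 t 6.7
shift [ 0.0255 -0.0008  0.0785] turn -0.02
```

Post top triangulates to (498.8, 20.8, 65.4), which agrees with the text. Next I take the collar.

```bash
python3 -m inch '[{"delta_pos":[0.028,-0.001,0.035],"turn":0,"fingers":0.5},{"delta_pos":[0.028,-0.001,0.07],"turn":0,"fingers":0.5},{"delta_pos":[0.028,-0.001,0.11],"turn":0,"fingers":0.5},{"delta_pos":[0.028,-0.001,0.13],"turn":0,"fingers":0.5},{"delta_pos":[0.028,-0.001,0.134],"turn":0,"fingers":0.5},{"delta_pos":[0.028,-0.001,0.134],"turn":0,"fingers":0.5},{"delta_pos":[0.028,-0.001,0.134],"turn":0,"fingers":0.5}]'
python3 -m inch '[{"delta_pos":[0,0,0],"turn":0,"fingers":0.25},{"delta_pos":[0,0,0],"turn":0,"fingers":0.25},{"delta_pos":[0,0,0],"turn":0,"fingers":0.25},{"delta_pos":[0,0,0],"turn":0,"fingers":0.25},{"delta_pos":[0,0,0],"turn":0,"fingers":0.25},{"delta_pos":[0,0,0],"turn":0,"fingers":0.25}]'
```

```text
time: 7.27
eef_pos: [500.2, 20.1, 86.4]
tool_rot: [0.999, 0.038, 0.002, 0.0]
force: [1.0, -0.5, 0.5]
gripper_width: 43.4
gripper_force: 0.0
time: 7.77
eef_pos: [499.8, 20.2, 85.6]
tool_rot: [0.999, 0.038, 0.001, 0.0]
force: [0.0, -0.4, 8.1]
gripper_width: 27.1
gripper_force: 30.0
```

```bash
python3 -m inch '[{"delta_pos":[0,0,-0.02],"turn":0,"fingers":0.25},{"delta_pos":[0,0,-0.05],"turn":0,"fingers":0.25},{"delta_pos":[0,0,-0.085],"turn":0,"fingers":0.25},{"delta_pos":[0,0,-0.1],"turn":0,"fingers":0.25},{"delta_pos":[-0.004,0.04,-0.1],"turn":0,"fingers":0.25},{"delta_pos":[-0.008,0.08,-0.1],"turn":0,"fingers":0.25},{"delta_pos":[-0.012,0.12,-0.1],"turn":0,"fingers":0.25},{"delta_pos":[-0.012,0.15,-0.1],"turn":0,"fingers":0.25},{"delta_pos":[-0.012,0.15,-0.06],"turn":0,"fingers":0.25},{"delta_pos":[-0.012,0.15,-0.02],"turn":0,"fingers":0.25},{"delta_pos":[-0.012,0.15,-0.005],"turn":0,"fingers":0.25},{"delta_pos":[-0.012,0.15,0],"turn":0,"fingers":0.25}]'
```

```text
time: 8.77
eef_pos: [496.5, -129.7, 81.5]
tool_rot: [0.999, 0.038, -0.003, -0.002]
force: [-0.3, -0.7, -0.6]
gripper_width: 28.6
gripper_force: 3.0
```

```bash
python3 -m inch '[{"delta_pos":[0,0,0.004],"turn":0,"fingers":0.25},{"delta_pos":[0,0,0.006],"turn":0,"fingers":0.25},{"delta_pos":[0,0,0.006],"turn":0,"fingers":0.25},{"delta_pos":[0,0,0.006],"turn":0,"fingers":0.25}]'
python3 -m inch '[{"delta_pos":[0,0,0],"turn":0,"fingers":0.5},{"delta_pos":[0,0,0],"turn":0,"fingers":0.5},{"delta_pos":[0,0,0],"turn":0,"fingers":0.5},{"delta_pos":[0,0,-0.02],"turn":0,"fingers":0.5},{"delta_pos":[0,0,-0.06],"turn":0,"fingers":0.5},{"delta_pos":[-0.04,0,-0.1],"turn":0,"fingers":0.6},{"delta_pos":[-0.08,0,-0.14],"turn":0,"fingers":0.6},{"delta_pos":[-0.08,0,-0.18],"turn":0,"fingers":0.6},{"delta_pos":[-0.08,0,-0.22],"turn":0,"fingers":0.6},{"delta_pos":[-0.08,0,-0.22],"turn":0,"fingers":0.6},{"delta_pos":[-0.08,0,-0.22],"turn":0,"fingers":0.6}]'
python3 - <<'E'
from h import *
i,m=cap("wrist"); j,n=cap("top"); save(i,"w4")
for a,b in((i,m),(j,n)):
  for c in brass(a):
    P=plane(b,c,8)[:,:2]; (x,y),r=cv2.minEnclosingCircle(P.astype(np.float32)); print(c.mean(0).round(),round(x),round(y),round(2*r))
E
```

```text
time: 9.1
eef_pos: [499.3, -130.3, 79.5]
tool_rot: [0.999, 0.038, 0.001, 0.001]
force: [-0.1, 0.2, -0.1]
gripper_width: 27.3
gripper_force: 30.0
time: 10.02
eef_pos: [420.0, -137.4, 303.2]
tool_rot: [0.999, 0.038, 0.005, 0.003]
force: [1.2, -0.8, 0.5]
gripper_width: 52.0
gripper_force: 0.0
[327. 307.] 223 -262 507
[379. 257.] 306 -301 83
[132. 258.] 283 4 83
[402. 172.] 419 -313 60
[253.  89.] 499 -130 29
[414.  78.] 528 -311 43
[173. 234.] 404 299 33
[183. 183.] 566 271 49
[137. 152.] 663 416 56
```

View pics/w4.png

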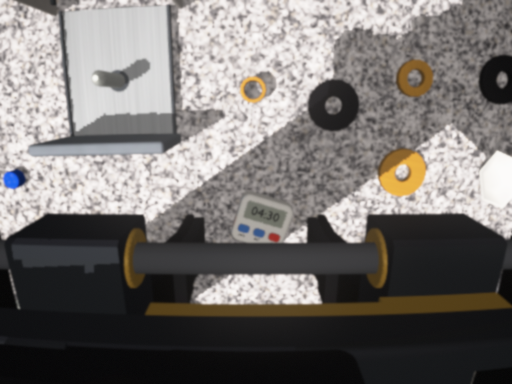

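Collar stands upright at (253,89), the post is clear, and ring a (brass, now in light) is at (402,172). The black rings are at (333,105) and (500,80), and the timer is at (262,220). Next a close look at ring a.

```bash
cat > look.py <<'E'
from h import *
import sys
# nearest brass blob to guess, circle fit of outer edge on plane z=top
g=np.array([float(sys.argv[1]),float(sys.argv[2])]); z=float(sys.argv[3]) if len(sys.argv)>3 else 8
s=monitor.get_state(); i,m=cap("wrist"); cv2.imwrite("last.png",i[:,:,::-1])
for c in brass(i,80):
    P=plane(m,c,z)[:,:2]; (x,y),r=cv2.minEnclosingCircle(P.astype(np.float32)); e=cv2.fitEllipse(P.astype(np.float32)) if len(P)>5 else None
    if np.hypot(x-g[0],y-g[1])<60 and r<45: print("px",c.mean(0).round(),"enc",round(x,1),round(y,1),round(2*r,1),"ell",np.round(e[0],1),np.round(e[1],1))
E
python3 go.py 370 -313 200 4.4
```

```text
now [ 418.7 -136.3  299.2] yaw 4.36 w 52.1 t 10.1
shift [-0.0622  0.1724  0.0994] turn -0.04
```

```bash
python3 -m inch '[{"delta_pos":[-0.012,0.035,0.02],"turn":0,"fingers":1},{"delta_pos":[-0.024,0.07,0.04],"turn":0,"fingers":1},{"delta_pos":[-0.037,0.105,0.06],"turn":0,"fingers":1},{"delta_pos":[-0.05,0.14,0.08],"turn":0,"fingers":1},{"delta_pos":[-0.06,0.165,0.095],"turn":0,"fingers":1},{"delta_pos":[-0.062,0.172,0.1],"turn":0,"fingers":1},{"delta_pos":[-0.062,0.172,0.1],"turn":0,"fingers":1},{"delta_pos":[-0.062,0.172,0.1],"turn":0,"fingers":1}]'
python3 look.py 418 -313 10; python3 look.py 418 -313 5;python3 go.py 418.5 -313 76 4.4
```

```text
time: 10.78
eef_pos: [369.3, -311.3, 196.8]
tool_rot: [0.999, 0.038, -0.001, -0.002]
force: [0.5, 1.1, -0.0]
gripper_width: 86.2
gripper_force: 0.0
px [265. 120.] enc 418.6 -314.2 57.4 ell [ 418.7 -314.2] [56.1 56.4]
px [265. 121.] enc 418.3 -314.3 58.4 ell [ 418.3 -314.4] [57.1 57.4]
now [ 370.1 -310.7  198.1] yaw 4.45 w 86.6 t 10.9
shift [0.0482 0.0062 0.1221] turn 0.05
```

```bash
python3 -m inch '[{"delta_pos":[0.025,0.0035,0.04],"turn":0,"fingers":1},{"delta_pos":[0.048,0.0075,0.08],"turn":0,"fingers":1},{"delta_pos":[0.048,0.0075,0.105],"turn":0,"fingers":1},{"delta_pos":[0.048,0.0075,0.12],"turn":0,"fingers":1},{"delta_pos":[0.048,0.0075,0.125],"turn":0,"fingers":1},{"delta_pos":[0.048,0.0075,0.125],"turn":0,"fingers":1},{"delta_pos":[0.048,0.0075,0.125],"turn":0,"fingers":1}]'
python3 -m inch '[{"delta_pos":[0,0,0],"turn":0,"fingers":0.6},{"delta_pos":[0,0,0],"turn":0,"fingers":0.6},{"delta_pos":[0,0,0],"turn":0,"fingers":0.6},{"delta_pos":[0,0,0],"turn":0,"fingers":0.6},{"delta_pos":[0,0,0],"turn":0,"fingers":0.6}]'
```

```text
time: 11.47
eef_pos: [418.9, -315.7, 74.3]
tool_rot: [0.999, 0.039, 0.0, 0.0]
force: [-0.8, -0.6, 1.1]
gripper_width: 87.2
gripper_force: 0.0
time: 11.88
eef_pos: [418.5, -316.6, 73.9]
tool_rot: [0.999, 0.038, 0.0, 0.0]
force: [-0.0, 0.8, 1.0]
gripper_width: 61.5
gripper_force: 0.7
```

```bash
python3 -m inch '[{"delta_pos":[0,0,0],"turn":0,"fingers":0.6},{"delta_pos":[0,0,0],"turn":0,"fingers":0.6},{"delta_pos":[0,0,0],"turn":0,"fingers":0.6},{"delta_pos":[0,0,-0.03],"turn":0,"fingers":0.6},{"delta_pos":[0,0,-0.07],"turn":0,"fingers":0.6},{"delta_pos":[0,0,-0.11],"turn":0,"fingers":0.6},{"delta_pos":[0,0,-0.12],"turn":0,"fingers":0.6},{"delta_pos":[0,0,-0.12],"turn":0,"fingers":0.6}]'; python3 go.py 499 20.8 180 4.4
```

```text
time: 12.55
eef_pos: [419.7, -317.7, 196.2]
tool_rot: [0.999, 0.038, 0.002, 0.003]
force: [-0.5, -0.9, -2.5]
gripper_width: 56.6
gripper_force: 30.0
now [ 419.7 -317.7  196.2] yaw 4.37 w 56.6 t 12.6
shift [ 0.1048 -0.3316  0.0146] turn -0.03
```

```bash
python3 -m inch '[{"delta_pos":[0.012,-0.038,0],"turn":0,"fingers":0.6},{"delta_pos":[0.024,-0.076,0],"turn":0,"fingers":0.6},{"delta_pos":[0.036,-0.114,0],"turn":0,"fingers":0.6},{"delta_pos":[0.048,-0.152,0.005],"turn":0,"fingers":0.6},{"delta_pos":[0.06,-0.19,0.01],"turn":0,"fingers":0.6},{"delta_pos":[0.072,-0.228,0.015],"turn":0,"fingers":0.6},{"delta_pos":[0.084,-0.266,0.015],"turn":0,"fingers":0.6},{"delta_pos":[0.096,-0.304,0.015],"turn":0,"fingers":0.6},{"delta_pos":[0.103,-0.325,0.015],"turn":0,"fingers":0.6},{"delta_pos":[0.105,-0.332,0.015],"turn":0,"fingers":0.6},{"delta_pos":[0.105,-0.332,0.015],"turn":0,"fingers":0.6},{"delta_pos":[0.105,-0.332,0.015],"turn":0,"fingers":0.6},{"delta_pos":[0.105,-0.332,0.015],"turn":0,"fingers":0.6}]'; python3 go.py 499 20.8 145 4.4
python3 - <<'E'
from h import *
i,m=cap("wrist"); save(i,"w5"); print(proj(m,[[498.8,20.8,66],[498.8,20.8,116]]).round())
E
```

```text
time: 13.63
eef_pos: [497.3, 21.6, 177.4]
tool_rot: [0.999, 0.037, -0.001, 0.0]
force: [-0.6, -0.3, -1.5]
gripper_width: 56.4
gripper_force: 30.0
now [497.3  21.6 177.4] yaw 4.29 w 56.4 t 13.6
shift [0.0017 0.0009 0.0324] turn -0.11
[[257. 206.]
 [258. 238.]]
```

View pics/w5.png

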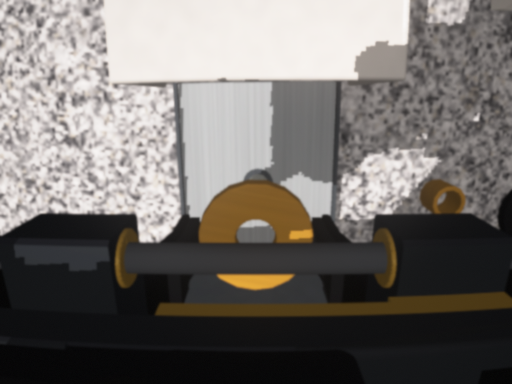

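The ring is held flat, with outer edge columns 200-313 and top row 181. I'll compute its true centre relative to the TCP from those edge points.

Run:
```python
from h import *
i,m=cap("wrist"); s=monitor.get_state(); print(s["eef_pos"].round(1))
k=cv2.inRange(cv2.cvtColor(i,cv2.COLOR_RGB2HSV),(8,110,60),(26,255,255)); k[:, :195]=0;k[:,318:]=0
for z in(108,113):
    E=[]
    for c in range(212,302,4):
        r=np.where(k[170:240,c])[0]
        if len(r): E.append((c,170+r[0]-.5))
    P=plane(m,E,z)[:,:2]
    A=np.c_[2*P,np.ones(len(P))]; q=np.linalg.lstsq(A,(P**2).sum(1),rcond=None)[0]; print(z,q[:2].round(1),"d",(2*np.sqrt(q[2]+q[0]**2+q[1]**2)).round(1), "rms")
```

```text
[497.6  21.3 177.9]
108 [498.6  21.8] d 54.5 rms
113 [500.7  21.9] d 52.8 rms
```

```bash
python3 -m inch '[{"delta_pos":[0.001,0.001,0.02],"turn":0,"fingers":0.6},{"delta_pos":[0.001,0.001,0.03],"turn":0,"fingers":0.6},{"delta_pos":[0.001,0.001,0.04],"turn":0,"fingers":0.6},{"delta_pos":[0.001,0.001,0.05],"turn":0,"fingers":0.6},{"delta_pos":[0.001,0.001,0.055],"turn":0,"fingers":0.6},{"delta_pos":[0.001,0.001,0.055],"turn":0,"fingers":0.6}]'; python3 -m inch '[{"delta_pos":[0,0,0.01],"turn":0,"fingers":0.6},{"delta_pos":[0,0,0.02],"turn":0,"fingers":0.6},{"delta_pos":[0,0,0.03],"turn":0,"fingers":0.6},{"delta_pos":[0,0,0.035],"turn":0,"fingers":0.6},{"delta_pos":[0,0,0.037],"turn":0,"fingers":0.6},{"delta_pos":[0,0,0.037],"turn":0,"fingers":0.6}]'
```

```text
time: 14.23
eef_pos: [498.2, 21.7, 122.0]
tool_rot: [0.999, 0.038, -0.001, -0.0]
force: [0.2, -1.3, -1.4]
gripper_width: 56.3
gripper_force: 30.0
time: 14.73
eef_pos: [498.7, 21.9, 85.5]
tool_rot: [0.999, 0.038, -0.001, -0.0]
force: [-0.3, -0.2, -2.0]
gripper_width: 56.1
gripper_force: 30.0
```

Forces are low, so the ring is threaded. Lower the last 3 mm, release and lift.

```bash
python3 -m inch '[{"delta_pos":[0,0,0.002],"turn":0,"fingers":0.6},{"delta_pos":[0,0,0.002],"turn":0,"fingers":0.6},{"delta_pos":[0,0,0.002],"turn":0,"fingers":0.85},{"delta_pos":[0,0,0.002],"turn":0,"fingers":0.85},{"delta_pos":[0,0,0.002],"turn":0,"fingers":0.85},{"delta_pos":[0,0,0.002],"turn":0,"fingers":0.85},{"delta_pos":[0,0,-0.03],"turn":0,"fingers":0.85},{"delta_pos":[0,0,-0.07],"turn":0,"fingers":0.85},{"delta_pos":[0,0,-0.11],"turn":0,"fingers":0.85},{"delta_pos":[-0.03,0,-0.13],"turn":0,"fingers":0.85},{"delta_pos":[-0.05,0,-0.17],"turn":0,"fingers":0.85},{"delta_pos":[-0.05,0,-0.18],"turn":0,"fingers":0.85},{"delta_pos":[-0.05,0,-0.18],"turn":0,"fingers":0.85}]'; python3 look.py 499 20 18
python3 - <<'E'
from h import *
j,n=cap("top")
for c in brass(j):
    P=plane(n,c,8)[:,:2]; (x,y),r=cv2.minEnclosingCircle(P.astype(np.float32)); print(c.mean(0).round(),round(x),round(y),round(2*r))
E
python3 go.py 515 271 200 4.4
```

```text
time: 15.82
eef_pos: [449.4, 17.9, 269.6]
tool_rot: [0.999, 0.038, 0.004, 0.001]
force: [0.2, 0.1, -0.4]
gripper_width: 74.1
gripper_force: 0.0
px [255. 117.] enc 499.2 22.2 57.4 ell [499.3  22.3] [55.9 56.3]
[173. 234.] 404 299 33
[311. 203.] 500 -132 31
[367. 195.] 527 -312 40
[183. 183.] 566 271 49
[137. 152.] 663 416 56
now [449.4  17.9 266.7] yaw 4.36 w 74.1 t 15.9
shift [ 0.0845 -0.2474  0.0667] turn -0.04
```

Ring a lies flat at the tray, within about 1.5 mm of the post. Next ring b.

```bash
python3 -m inch '[{"delta_pos":[0.013,-0.038,0],"turn":0,"fingers":0.9},{"delta_pos":[0.026,-0.076,0],"turn":0,"fingers":0.9},{"delta_pos":[0.039,-0.114,0.01],"turn":0,"fingers":0.9},{"delta_pos":[0.052,-0.152,0.02],"turn":0,"fingers":0.9},{"delta_pos":[0.065,-0.19,0.04],"turn":0,"fingers":0.9},{"delta_pos":[0.078,-0.228,0.06],"turn":0,"fingers":0.9},{"delta_pos":[0.084,-0.245,0.067],"turn":0,"fingers":0.9},{"delta_pos":[0.084,-0.247,0.067],"turn":0,"fingers":0.9},{"delta_pos":[0.084,-0.247,0.067],"turn":0,"fingers":0.9},{"delta_pos":[0.084,-0.247,0.067],"turn":0,"fingers":0.9}]'; python3 look.py 566 271 10; python3 go.py 566 271 73 4.4
```

```text
time: 16.75
eef_pos: [513.4, 270.2, 197.7]
tool_rot: [0.999, 0.038, -0.002, 0.001]
force: [-0.4, -0.2, 0.9]
gripper_width: 78.2
gripper_force: 0.0
px [257. 114.] enc 567.4 273.2 49.7 ell [567.4 273.1] [48.3 48.6]
now [513.6 269.7 198.4] yaw 4.33 w 78.2 t 16.8
shift [0.0526 0.0026 0.1253] turn -0.07
```

```bash
python3 -m inch '[{"delta_pos":[0.027,0,0.04],"turn":0,"fingers":0.9},{"delta_pos":[0.054,0.0005,0.08],"turn":0,"fingers":0.9},{"delta_pos":[0.054,0.0005,0.105],"turn":0,"fingers":0.9},{"delta_pos":[0.054,0.0005,0.12],"turn":0,"fingers":0.9},{"delta_pos":[0.054,0.0005,0.125],"turn":0,"fingers":0.9},{"delta_pos":[0.054,0.0005,0.125],"turn":0,"fingers":0.9},{"delta_pos":[0.054,0.0005,0.125],"turn":0,"fingers":0.9}]'
python3 -m inch '[{"delta_pos":[0,0,0],"turn":0,"fingers":0.5},{"delta_pos":[0,0,0],"turn":0,"fingers":0.5},{"delta_pos":[0,0,0],"turn":0,"fingers":0.5},{"delta_pos":[0,0,0],"turn":0,"fingers":0.5},{"delta_pos":[0,0,0],"turn":0,"fingers":0.5},{"delta_pos":[0,0,0],"turn":0,"fingers":0.5},{"delta_pos":[0,0,0],"turn":0,"fingers":0.5},{"delta_pos":[0,0,0],"turn":0,"fingers":0.5}]'
python3 -m inch '[{"delta_pos":[0,0,-0.03],"turn":0,"fingers":0.5},{"delta_pos":[0,0,-0.07],"turn":0,"fingers":0.5},{"delta_pos":[0,0,-0.11],"turn":0,"fingers":0.5},{"delta_pos":[0,0,-0.13],"turn":0,"fingers":0.5},{"delta_pos":[0,0,-0.13],"turn":0,"fingers":0.5}]'; python3 go.py 499.2 21.5 180 4.4
```

```text
time: 17.38
eef_pos: [568.3, 273.6, 75.3]
tool_rot: [0.999, 0.038, 0.001, -0.0]
force: [0.5, -0.6, 0.6]
gripper_width: 78.3
gripper_force: 0.0
time: 18.05
eef_pos: [568.1, 274.4, 74.9]
tool_rot: [0.999, 0.038, 0.0, 0.0]
force: [-0.9, -0.3, 5.7]
gripper_width: 48.4
gripper_force: 30.0
time: 18.47
eef_pos: [570.7, 275.4, 209.6]
tool_rot: [0.999, 0.038, 0.005, -0.001]
force: [0.5, 0.2, -1.2]
gripper_width: 48.3
gripper_force: 30.0
now [570.7 275.4 209.6] yaw 4.37 w 48.3 t 18.5
shift [-0.091   0.2478  0.028 ] turn -0.03
```

```bash
python3 -m inch '[{"delta_pos":[-0.013,0.036,0],"turn":0,"fingers":0.5},{"delta_pos":[-0.026,0.072,0],"turn":0,"fingers":0.5},{"delta_pos":[-0.039,0.108,0],"turn":0,"fingers":0.5},{"delta_pos":[-0.052,0.144,0],"turn":0,"fingers":0.5},{"delta_pos":[-0.065,0.18,0],"turn":0,"fingers":0.5},{"delta_pos":[-0.078,0.216,0.01],"turn":0,"fingers":0.5},{"delta_pos":[-0.086,0.24,0.02],"turn":0,"fingers":0.5},{"delta_pos":[-0.088,0.247,0.025],"turn":0,"fingers":0.5},{"delta_pos":[-0.088,0.247,0.025],"turn":0,"fingers":0.5},{"delta_pos":[-0.088,0.247,0.025],"turn":0,"fingers":0.5},{"delta_pos":[-0.088,0.247,0.025],"turn":0,"fingers":0.5}]'
cat > held.py <<'E'
from h import *
import sys
# centre of the held ring (known dia) from upper arc in wrist view, top-surface height = TCP-drop
D=float(sys.argv[1]); h=float(sys.argv[2])
s=monitor.get_state(); i,m=cap("wrist"); cv2.imwrite("last.png",i[:,:,::-1]); e=s["eef_pos"]; z=e[2]-h
k=cv2.inRange(cv2.cvtColor(i,cv2.COLOR_RGB2HSV),(8,110,60),(26,255,255))
E=[(c,150+r[0]-.5) for c in range(225,290,2) for r in [np.where(k[150:238,c])[0]] if len(r)]
P=plane(m,E,z)[:,:2]
from scipy.optimize import least_squares
f=least_squares(lambda q:np.hypot(*(P-q).T)-D/2,e[:2],loss="soft_l1"); print("tcp",e.round(1),"ring",f.x.round(1),"rms",np.sqrt(np.mean(f.fun**2)).round(2),len(P))
E
python3 held.py 50 65
```

```text
time: 19.38
eef_pos: [499.3, 22.4, 179.0]
tool_rot: [0.999, 0.039, 0.0, -0.0]
force: [-0.0, 0.3, -1.9]
gripper_width: 48.4
gripper_force: 30.0
tcp [499.3  22.4 179. ] ring [517.5  24.1] rms 1.06 33
```

```bash
python3 -m inch '[{"delta_pos":[0,0.001,0.015],"turn":0,"fingers":0.5},{"delta_pos":[0,0.001,0.03],"turn":0,"fingers":0.5},{"delta_pos":[0,0.001,0.04],"turn":0,"fingers":0.5},{"delta_pos":[0,0.001,0.05],"turn":0,"fingers":0.5},{"delta_pos":[0,0.001,0.055],"turn":0,"fingers":0.5},{"delta_pos":[0,0.001,0.055],"turn":0,"fingers":0.5}]'; python3 -m inch '[{"delta_pos":[0,0,0.01],"turn":0,"fingers":0.5},{"delta_pos":[0,0,0.02],"turn":0,"fingers":0.5},{"delta_pos":[0,0,0.027],"turn":0,"fingers":0.5},{"delta_pos":[0,0,0.03],"turn":0,"fingers":0.5},{"delta_pos":[0,0,0.03],"turn":0,"fingers":0.5}]'
```

```text
time: 19.93
eef_pos: [498.6, 20.9, 123.2]
tool_rot: [0.999, 0.039, -0.001, -0.0]
force: [0.1, 0.3, -1.2]
gripper_width: 48.3
gripper_force: 30.0
time: 20.35
eef_pos: [498.7, 20.3, 93.4]
tool_rot: [0.999, 0.038, -0.001, -0.0]
force: [1.0, -0.4, -1.1]
gripper_width: 48.9
gripper_force: 30.0
```

```bash
python3 -m inch '[{"delta_pos":[0,0,0],"turn":0,"fingers":0.75},{"delta_pos":[0,0,0],"turn":0,"fingers":0.75},{"delta_pos":[0,0,0],"turn":0,"fingers":0.75},{"delta_pos":[0,0,0],"turn":0,"fingers":0.75},{"delta_pos":[0,0,-0.03],"turn":0,"fingers":0.75},{"delta_pos":[0,0,-0.07],"turn":0,"fingers":0.75},{"delta_pos":[0,0,-0.11],"turn":0,"fingers":0.75},{"delta_pos":[-0.03,0,-0.13],"turn":0,"fingers":0.75},{"delta_pos":[-0.05,0,-0.17],"turn":0,"fingers":0.75},{"delta_pos":[-0.05,0,-0.18],"turn":0,"fingers":0.75},{"delta_pos":[-0.05,0,-0.18],"turn":0,"fingers":0.75}]'; python3 look.py 499 20 28
python3 - <<'E'
from h import *
j,n=cap("top")
for c in brass(j):
    P=plane(n,c,8)[:,:2]; (x,y),r=cv2.minEnclosingCircle(P.astype(np.float32)); print(c.mean(0).round(),round(x),round(y),round(2*r))
save(np.hstack([cv2.resize(cv2.imread("last.png")[60:180,175:335,::-1],(640,480),interpolation=2)]),"stack2")
E
python3 go.py 476 -312 200 4.4
```

```text
time: 21.27
eef_pos: [449.6, 16.4, 277.8]
tool_rot: [0.999, 0.038, 0.004, 0.001]
force: [-0.2, 0.2, 0.9]
gripper_width: 65.5
gripper_force: 0.0
px [253. 117.] enc 499.9 22.4 55.6 ell [499.8  22.6] [54.1 54.4]
[173. 234.] 404 299 33
[367. 195.] 527 -312 40
[137. 152.] 663 416 56
now [449.5  16.4 274.8] yaw 4.36 w 65.1 t 21.4
shift [0.0013 0.3294 0.075 ] turn -0.04
```

View pics/stack2.png

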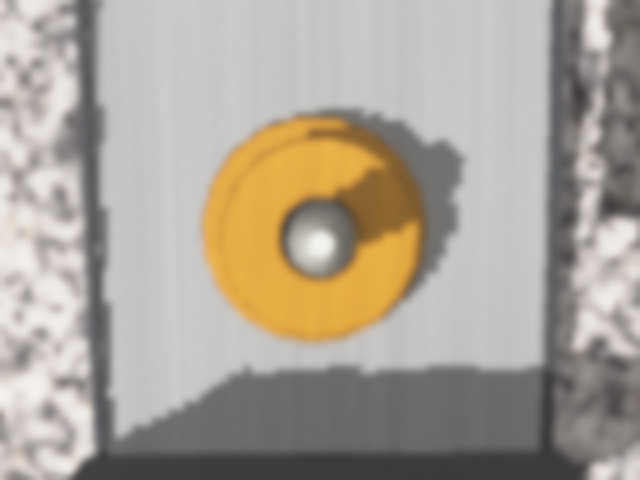

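The crop shows ring b centred on ring a around the post (post top at crop (320,240)). Next ring c at (367,195).

```bash
python3 -m inch '[{"delta_pos":[0,0.04,0],"turn":0,"fingers":0.7},{"delta_pos":[0,0.08,0],"turn":0,"fingers":0.7},{"delta_pos":[0,0.12,0.01],"turn":0,"fingers":0.7},{"delta_pos":[0,0.16,0.02],"turn":0,"fingers":0.7},{"delta_pos":[0,0.2,0.03],"turn":0,"fingers":0.7},{"delta_pos":[0,0.24,0.045],"turn":0,"fingers":0.7},{"delta_pos":[0.001,0.28,0.06],"turn":0,"fingers":0.7},{"delta_pos":[0.001,0.31,0.07],"turn":0,"fingers":0.7},{"delta_pos":[0.001,0.328,0.074],"turn":0,"fingers":0.7},{"delta_pos":[0.001,0.329,0.074],"turn":0,"fingers":0.7},{"delta_pos":[0.001,0.329,0.074],"turn":0,"fingers":0.7},{"delta_pos":[0.001,0.329,0.074],"turn":0,"fingers":0.7}]'; python3 look.py 527 -312 10; python3 go.py 527 -312 73 4.4
```

```text
time: 22.37
eef_pos: [474.8, -309.8, 199.6]
tool_rot: [0.999, 0.038, -0.001, -0.001]
force: [-0.0, -0.6, 0.2]
gripper_width: 61.1
gripper_force: 0.0
px [264. 116.] enc 528.0 -311.2 41.2 ell [ 527.9 -311.3] [40.  40.3]
now [ 475.  -309.5  200.1] yaw 4.45 w 60.7 t 22.4
shift [0.0518 0.0068 0.127 ] turn 0.05
```

```bash
python3 -m inch '[{"delta_pos":[0.027,0.003,0.04],"turn":0,"fingers":0.7},{"delta_pos":[0.053,0.006,0.08],"turn":0,"fingers":0.7},{"delta_pos":[0.053,0.006,0.105],"turn":0,"fingers":0.7},{"delta_pos":[0.053,0.006,0.12],"turn":0,"fingers":0.7},{"delta_pos":[0.053,0.006,0.126],"turn":0,"fingers":0.7},{"delta_pos":[0.053,0.006,0.126],"turn":0,"fingers":0.7},{"delta_pos":[0.053,0.006,0.126],"turn":0,"fingers":0.7}]'
python3 -m inch '[{"delta_pos":[0,0,0],"turn":0,"fingers":0.4},{"delta_pos":[0,0,0],"turn":0,"fingers":0.4},{"delta_pos":[0,0,0],"turn":0,"fingers":0.4},{"delta_pos":[0,0,0],"turn":0,"fingers":0.4},{"delta_pos":[0,0,0],"turn":0,"fingers":0.4},{"delta_pos":[0,0,0],"turn":0,"fingers":0.4},{"delta_pos":[0,0,0],"turn":0,"fingers":0.4}]'
python3 -m inch '[{"delta_pos":[0,0,-0.03],"turn":0,"fingers":0.4},{"delta_pos":[0,0,-0.07],"turn":0,"fingers":0.4},{"delta_pos":[0,0,-0.11],"turn":0,"fingers":0.4},{"delta_pos":[0,0,-0.13],"turn":0,"fingers":0.4},{"delta_pos":[0,0,-0.13],"turn":0,"fingers":0.4},{"delta_pos":[0,0,-0.13],"turn":0,"fingers":0.4}]'; python3 go.py 499 21 180 4.4
```

```text
time: 23.0
eef_pos: [528.9, -312.6, 75.3]
tool_rot: [0.999, 0.039, 0.0, 0.0]
force: [-0.1, 0.1, 0.2]
gripper_width: 61.2
gripper_force: 0.0
time: 23.58
eef_pos: [528.8, -313.7, 75.5]
tool_rot: [0.999, 0.038, 0.001, 0.0]
force: [-1.4, 0.2, 5.6]
gripper_width: 40.2
gripper_force: 30.0
time: 24.08
eef_pos: [528.8, -313.8, 205.7]
tool_rot: [0.999, 0.038, 0.001, 0.001]
force: [0.5, -0.0, -1.3]
gripper_width: 40.6
gripper_force: 30.0
now [ 528.8 -313.8  205.7] yaw 4.36 w 40.6 t 24.1
shift [-0.0043 -0.3361  0.0249] turn -0.04
```

```bash
python3 -m inch '[{"delta_pos":[0,-0.035,0],"turn":0,"fingers":0.4},{"delta_pos":[0,-0.075,0],"turn":0,"fingers":0.4},{"delta_pos":[-0.001,-0.115,0],"turn":0,"fingers":0.4},{"delta_pos":[-0.001,-0.155,0],"turn":0,"fingers":0.4},{"delta_pos":[-0.002,-0.195,0],"turn":0,"fingers":0.4},{"delta_pos":[-0.003,-0.235,0.005],"turn":0,"fingers":0.4},{"delta_pos":[-0.004,-0.275,0.01],"turn":0,"fingers":0.4},{"delta_pos":[-0.004,-0.31,0.02],"turn":0,"fingers":0.4},{"delta_pos":[-0.004,-0.332,0.025],"turn":0,"fingers":0.4},{"delta_pos":[-0.004,-0.336,0.025],"turn":0,"fingers":0.4},{"delta_pos":[-0.004,-0.336,0.025],"turn":0,"fingers":0.4},{"delta_pos":[-0.004,-0.336,0.025],"turn":0,"fingers":0.4},{"delta_pos":[-0.004,-0.336,0.025],"turn":0,"fingers":0.4}]'; python3 go.py 499.6 21 150 4.4
```

```text
time: 25.17
eef_pos: [499.4, 20.1, 178.9]
tool_rot: [0.999, 0.037, 0.0, 0.0]
force: [-0.2, -0.2, -1.0]
gripper_width: 40.4
gripper_force: 30.0
now [499.4  20.1 178.9] yaw 4.29 w 40.4 t 25.2
shift [ 0.0003 -0.0009  0.0289] turn -0.11
```

```bash
python3 -m inch '[{"delta_pos":[0,-0.001,0.015],"turn":0,"fingers":0.4},{"delta_pos":[0,-0.001,0.03],"turn":0,"fingers":0.4},{"delta_pos":[0,-0.001,0.04],"turn":0,"fingers":0.4},{"delta_pos":[0,-0.001,0.05],"turn":0,"fingers":0.4},{"delta_pos":[0,-0.001,0.055],"turn":0,"fingers":0.4},{"delta_pos":[0,-0.001,0.055],"turn":0,"fingers":0.4}]'; python3 -m inch '[{"delta_pos":[0,0,0.008],"turn":0,"fingers":0.4},{"delta_pos":[0,0,0.015],"turn":0,"fingers":0.4},{"delta_pos":[0,0,0.018],"turn":0,"fingers":0.4},{"delta_pos":[0,0,0.019],"turn":0,"fingers":0.4},{"delta_pos":[0,0,0.019],"turn":0,"fingers":0.4}]'
```

```text
time: 25.67
eef_pos: [498.8, 21.6, 123.2]
tool_rot: [0.999, 0.038, -0.001, -0.0]
force: [-0.2, -0.6, -0.3]
gripper_width: 39.9
gripper_force: 30.0
time: 26.08
eef_pos: [499.2, 22.1, 105.1]
tool_rot: [0.999, 0.038, 0.0, 0.0]
force: [0.5, -2.4, -1.7]
gripper_width: 40.5
gripper_force: 30.0
```

```bash
python3 -m inch '[{"delta_pos":[0,0.001,0],"turn":0,"fingers":0.65},{"delta_pos":[0,0.001,0],"turn":0,"fingers":0.65},{"delta_pos":[0,0.001,0],"turn":0,"fingers":0.65},{"delta_pos":[0,0.001,0],"turn":0,"fingers":0.65},{"delta_pos":[0,0,-0.03],"turn":0,"fingers":0.65},{"delta_pos":[0,0,-0.07],"turn":0,"fingers":0.65},{"delta_pos":[0,0,-0.11],"turn":0,"fingers":0.65},{"delta_pos":[-0.03,0,-0.13],"turn":0,"fingers":0.65},{"delta_pos":[-0.05,0,-0.17],"turn":0,"fingers":0.65},{"delta_pos":[-0.05,0,-0.17],"turn":0,"fingers":0.65},{"delta_pos":[-0.05,0,-0.17],"turn":0,"fingers":0.65}]'; python3 look.py 499 20 28
python3 - <<'E'
from h import *
j,n=cap("top")
for c in brass(j):
    P=plane(n,c,8)[:,:2]; (x,y),r=cv2.minEnclosingCircle(P.astype(np.float32)); print(c.mean(0).round(),round(x),round(y),round(2*r))
save(cv2.resize(cv2.imread("last.png")[60:180,175:335,::-1],(640,480),interpolation=2),"stack3")
E
python3 go.py 360 298 200 4.4
```

```text
time: 27.0
eef_pos: [448.8, 18.6, 277.6]
tool_rot: [0.999, 0.038, 0.003, 0.001]
force: [-0.1, -1.1, -0.2]
gripper_width: 56.9
gripper_force: 0.0
px [256. 116.] enc 499.7 22.6 55.5 ell [499.8  22.6] [54.2 54.4]
[173. 234.] 404 299 33
[311. 203.] 500 -133 30
[137. 152.] 663 416 56
now [449.1  18.6 275.2] yaw 4.36 w 56.6 t 27.1
shift [-0.0677 -0.2854  0.0752] turn -0.04
```

View pics/stack3.png

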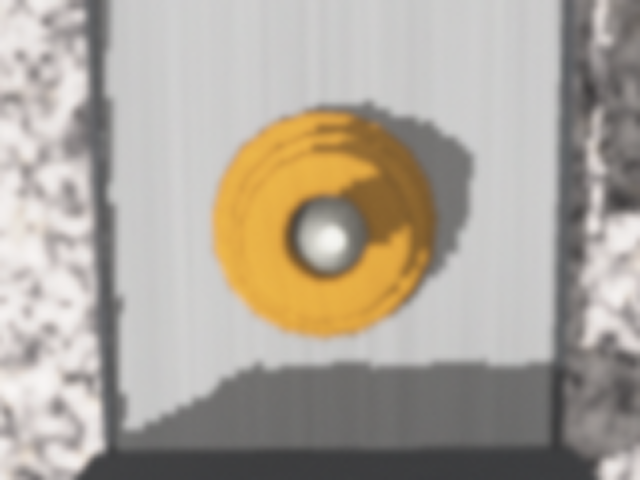

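Rings a, b and c are stacked concentrically round the post (crop (327,235)). Next ring d.

```bash
python3 -m inch '[{"delta_pos":[-0.01,-0.04,0],"turn":0,"fingers":0.6},{"delta_pos":[-0.02,-0.08,0],"turn":0,"fingers":0.6},{"delta_pos":[-0.03,-0.12,0.01],"turn":0,"fingers":0.6},{"delta_pos":[-0.04,-0.16,0.02],"turn":0,"fingers":0.6},{"delta_pos":[-0.05,-0.2,0.04],"turn":0,"fingers":0.6},{"delta_pos":[-0.06,-0.24,0.06],"turn":0,"fingers":0.6},{"delta_pos":[-0.066,-0.275,0.07],"turn":0,"fingers":0.6},{"delta_pos":[-0.068,-0.285,0.075],"turn":0,"fingers":0.6},{"delta_pos":[-0.068,-0.285,0.075],"turn":0,"fingers":0.6},{"delta_pos":[-0.068,-0.285,0.075],"turn":0,"fingers":0.6},{"delta_pos":[-0.068,-0.285,0.075],"turn":0,"fingers":0.6}]'; python3 look.py 404 299 10; python3 go.py 404 299 73 4.4
```

```text
time: 28.02
eef_pos: [359.7, 297.0, 199.4]
tool_rot: [0.999, 0.038, -0.001, 0.001]
force: [0.1, 0.3, -0.1]
gripper_width: 52.2
gripper_force: 0.0
px [256. 124.] enc 405.8 300.6 33.8 ell [405.8 300.5] [32.  32.8]
now [360.  296.8 199.8] yaw 4.3 w 52.5 t 28.1
shift [0.0442 0.001  0.1268] turn -0.1
```

```bash
python3 -m inch '[{"delta_pos":[0.025,0,0.04],"turn":0,"fingers":0.6},{"delta_pos":[0.045,0,0.08],"turn":0,"fingers":0.6},{"delta_pos":[0.045,0,0.105],"turn":0,"fingers":0.6},{"delta_pos":[0.045,0,0.12],"turn":0,"fingers":0.6},{"delta_pos":[0.045,0,0.127],"turn":0,"fingers":0.6},{"delta_pos":[0.045,0,0.127],"turn":0,"fingers":0.6},{"delta_pos":[0.045,0,0.127],"turn":0,"fingers":0.6}]'
python3 -m inch '[{"delta_pos":[0,0,0],"turn":0,"fingers":0.3},{"delta_pos":[0,0,0],"turn":0,"fingers":0.3},{"delta_pos":[0,0,0],"turn":0,"fingers":0.3},{"delta_pos":[0,0,0],"turn":0,"fingers":0.3},{"delta_pos":[0,0,0],"turn":0,"fingers":0.3},{"delta_pos":[0,0,0],"turn":0,"fingers":0.3},{"delta_pos":[0,0,0],"turn":0,"fingers":0.3}]'
python3 -m inch '[{"delta_pos":[0,0,-0.03],"turn":0,"fingers":0.3},{"delta_pos":[0,0,-0.07],"turn":0,"fingers":0.3},{"delta_pos":[0,0,-0.11],"turn":0,"fingers":0.3},{"delta_pos":[0,0,-0.13],"turn":0,"fingers":0.3},{"delta_pos":[0,0,-0.13],"turn":0,"fingers":0.3},{"delta_pos":[0,0,-0.13],"turn":0,"fingers":0.3}]'; python3 go.py 499.3 21.3 180 4.4
```

```text
time: 28.65
eef_pos: [404.9, 300.3, 73.8]
tool_rot: [0.999, 0.037, 0.0, -0.0]
force: [-0.5, 0.7, 0.5]
gripper_width: 52.3
gripper_force: 0.0
time: 29.23
eef_pos: [404.7, 301.2, 74.1]
tool_rot: [0.999, 0.038, 0.001, -0.0]
force: [-1.8, -0.5, 7.2]
gripper_width: 31.5
gripper_force: 30.0
time: 29.73
eef_pos: [404.6, 301.2, 204.4]
tool_rot: [0.999, 0.038, 0.001, -0.001]
force: [-0.7, 0.5, -0.8]
gripper_width: 32.0
gripper_force: 30.0
now [404.6 301.2 204.4] yaw 4.38 w 32.0 t 29.7
shift [0.0729 0.2863 0.0243] turn -0.02
```

```bash
python3 -m inch '[{"delta_pos":[0.009,0.036,0],"turn":0,"fingers":0.3},{"delta_pos":[0.018,0.072,0],"turn":0,"fingers":0.3},{"delta_pos":[0.027,0.108,0],"turn":0,"fingers":0.3},{"delta_pos":[0.036,0.144,0],"turn":0,"fingers":0.3},{"delta_pos":[0.045,0.18,0],"turn":0,"fingers":0.3},{"delta_pos":[0.054,0.216,0.005],"turn":0,"fingers":0.3},{"delta_pos":[0.063,0.252,0.01],"turn":0,"fingers":0.3},{"delta_pos":[0.07,0.28,0.02],"turn":0,"fingers":0.3},{"delta_pos":[0.072,0.286,0.024],"turn":0,"fingers":0.3},{"delta_pos":[0.072,0.286,0.024],"turn":0,"fingers":0.3},{"delta_pos":[0.072,0.286,0.024],"turn":0,"fingers":0.3},{"delta_pos":[0.072,0.286,0.024],"turn":0,"fingers":0.3}]'; python3 go.py 498.2 21.3 150 4.4
```

```text
time: 30.73
eef_pos: [496.5, 22.6, 178.5]
tool_rot: [0.999, 0.039, -0.002, -0.001]
force: [-1.0, -0.8, -0.0]
gripper_width: 31.7
gripper_force: 30.0
now [496.5  22.6 178.5] yaw 4.43 w 31.7 t 30.7
shift [0.0016 0.0015 0.0285] turn 0.03
```

```bash
python3 -m inch '[{"delta_pos":[0.001,0.001,0.01],"turn":0,"fingers":0.3},{"delta_pos":[0.001,0.001,0.02],"turn":0,"fingers":0.3},{"delta_pos":[0.001,0.001,0.03],"turn":0,"fingers":0.3},{"delta_pos":[0.001,0.001,0.03],"turn":0,"fingers":0.3},{"delta_pos":[0.001,0.001,0.03],"turn":0,"fingers":0.3}]'; python3 go.py 498.2 21.3 114 4.4
```

```text
time: 31.15
eef_pos: [498.2, 20.9, 148.2]
tool_rot: [0.999, 0.038, -0.001, -0.0]
force: [0.5, -0.6, 0.0]
gripper_width: 31.9
gripper_force: 30.0
now [498.2  20.9 148.2] yaw 4.41 w 31.9 t 31.1
shift [ 0.0001 -0.0004  0.0342] turn 0.01
```

```bash
python3 -m inch '[{"delta_pos":[0,0,0.008],"turn":0,"fingers":0.3},{"delta_pos":[0,0,0.016],"turn":0,"fingers":0.3},{"delta_pos":[0,0,0.024],"turn":0,"fingers":0.3},{"delta_pos":[0,0,0.032],"turn":0,"fingers":0.3},{"delta_pos":[0,0,0.034],"turn":0,"fingers":0.3},{"delta_pos":[0,0,0.034],"turn":0,"fingers":0.3}]'
```

```text
time: 31.65
eef_pos: [498.5, 20.4, 114.2]
tool_rot: [0.999, 0.038, -0.001, -0.0]
force: [0.9, 0.1, -0.7]
gripper_width: 31.8
gripper_force: 30.0
```

```bash
python3 -m inch '[{"delta_pos":[0,0,0.001],"turn":0,"fingers":0.3},{"delta_pos":[0,0,0.001],"turn":0,"fingers":0.55},{"delta_pos":[0,0,0.001],"turn":0,"fingers":0.55},{"delta_pos":[0,0,0.001],"turn":0,"fingers":0.55},{"delta_pos":[0,0,0.001],"turn":0,"fingers":0.55},{"delta_pos":[0,0,-0.03],"turn":0,"fingers":0.55},{"delta_pos":[0,0,-0.07],"turn":0,"fingers":0.55},{"delta_pos":[0,0,-0.11],"turn":0,"fingers":0.55},{"delta_pos":[-0.03,0,-0.13],"turn":0,"fingers":0.55},{"delta_pos":[-0.05,0,-0.16],"turn":0,"fingers":0.55},{"delta_pos":[-0.05,0,-0.16],"turn":0,"fingers":0.55},{"delta_pos":[-0.05,0,-0.16],"turn":0,"fingers":0.55}]'; python3 look.py 499 20 28
python3 - <<'E'
from h import *
j,n=cap("top")
for c in brass(j):
    P=plane(n,c,8)[:,:2]; (x,y),r=cv2.minEnclosingCircle(P.astype(np.float32)); print(c.mean(0).round(),round(x),round(y),round(2*r))
save(cv2.resize(cv2.imread("last.png")[60:180,175:335,::-1],(640,480),interpolation=2),"stack4")
E
python3 go.py 450 -130 200 4.4
```

```text
time: 32.65
eef_pos: [449.1, 16.5, 277.1]
tool_rot: [0.999, 0.038, 0.002, 0.001]
force: [0.3, 0.1, -0.1]
gripper_width: 47.8
gripper_force: 0.0
px [253. 115.] enc 499.7 22.6 55.4 ell [499.8  22.5] [54.1 54.5]
[137. 152.] 663 416 56
now [449.5  16.5 275.2] yaw 4.36 w 47.8 t 32.8
shift [-0.0107  0.1461  0.0752] turn -0.04
```

View pics/stack4.png

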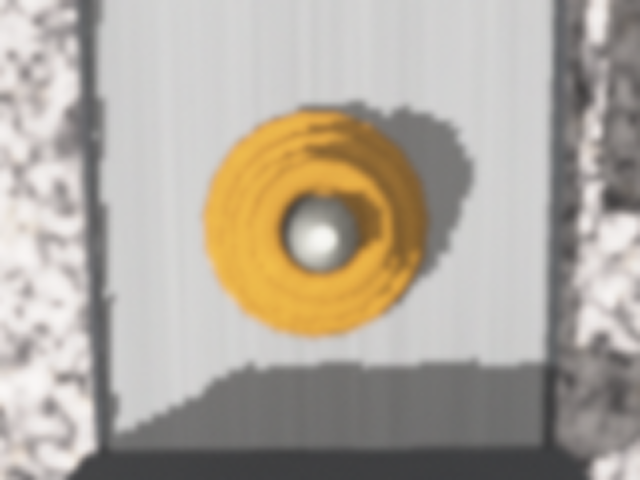

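Four rings are nested, widest lowest, around the post. Now the collar.

```bash
python3 -m inch '[{"delta_pos":[-0.003,0.04,0],"turn":0,"fingers":0.5},{"delta_pos":[-0.006,0.08,0.02],"turn":0,"fingers":0.5},{"delta_pos":[-0.009,0.115,0.05],"turn":0,"fingers":0.5},{"delta_pos":[-0.011,0.14,0.07],"turn":0,"fingers":0.5},{"delta_pos":[-0.011,0.146,0.075],"turn":0,"fingers":0.5},{"delta_pos":[-0.011,0.146,0.075],"turn":0,"fingers":0.5},{"delta_pos":[-0.011,0.146,0.075],"turn":0,"fingers":0.5},{"delta_pos":[-0.011,0.146,0.075],"turn":0,"fingers":0.5}]'; python3 look.py 499 -130 24; python3 go.py 499 -130 78 4.4
```

```text
time: 33.42
eef_pos: [449.4, -128.9, 200.2]
tool_rot: [0.999, 0.039, -0.0, -0.0]
force: [0.2, -0.3, 0.2]
gripper_width: 43.8
gripper_force: 0.0
px [262. 122.] enc 499.0 -129.9 27.6 ell [ 498.9 -129.9] [25.9 26.9]
now [ 449.5 -128.8  200.6] yaw 4.46 w 43.1 t 33.5
shift [0.0492 0.0051 0.1226] turn 0.06
```

```bash
python3 -m inch '[{"delta_pos":[0.025,0.003,0.04],"turn":0,"fingers":0.5},{"delta_pos":[0.049,0.005,0.07],"turn":0,"fingers":0.5},{"delta_pos":[0.049,0.005,0.1],"turn":0,"fingers":0.5},{"delta_pos":[0.049,0.005,0.117],"turn":0,"fingers":0.5},{"delta_pos":[0.049,0.005,0.122],"turn":0,"fingers":0.5},{"delta_pos":[0.049,0.005,0.122],"turn":0,"fingers":0.5},{"delta_pos":[0.049,0.005,0.122],"turn":0,"fingers":0.5}]'
python3 -m inch '[{"delta_pos":[0,0,0],"turn":0,"fingers":0.25},{"delta_pos":[0,0,0],"turn":0,"fingers":0.25},{"delta_pos":[0,0,0],"turn":0,"fingers":0.25},{"delta_pos":[0,0,0],"turn":0,"fingers":0.25},{"delta_pos":[0,0,0],"turn":0,"fingers":0.25},{"delta_pos":[0,0,0],"turn":0,"fingers":0.25},{"delta_pos":[0,0,0],"turn":0,"fingers":0.25}]'
python3 -m inch '[{"delta_pos":[0,0,-0.03],"turn":0,"fingers":0.25},{"delta_pos":[0,0,-0.07],"turn":0,"fingers":0.25},{"delta_pos":[0,0,-0.105],"turn":0,"fingers":0.25},{"delta_pos":[0,0,-0.11],"turn":0,"fingers":0.25},{"delta_pos":[0,0,-0.11],"turn":0,"fingers":0.25},{"delta_pos":[0,0,-0.11],"turn":0,"fingers":0.25}]'; python3 go.py 499.2 21.3 180 4.4
```

```text
time: 34.05
eef_pos: [499.0, -130.5, 79.3]
tool_rot: [0.999, 0.039, 0.001, 0.0]
force: [-0.1, -0.1, 0.7]
gripper_width: 43.3
gripper_force: 0.0
time: 34.63
eef_pos: [499.1, -131.4, 79.4]
tool_rot: [0.999, 0.038, 0.001, 0.0]
force: [0.1, 0.9, 6.8]
gripper_width: 27.2
gripper_force: 30.0
time: 35.13
eef_pos: [498.2, -131.1, 188.4]
tool_rot: [0.999, 0.038, 0.0, 0.0]
force: [-0.1, 0.1, -1.6]
gripper_width: 27.0
gripper_force: 30.0
now [ 498.2 -131.1  188.4] yaw 4.36 w 27.0 t 35.1
shift [ 0.0126 -0.1519  0.0083] turn -0.04
```

```bash
python3 -m inch '[{"delta_pos":[0.003,-0.035,0],"turn":0,"fingers":0.25},{"delta_pos":[0.006,-0.072,0],"turn":0,"fingers":0.25},{"delta_pos":[0.009,-0.11,0],"turn":0,"fingers":0.25},{"delta_pos":[0.012,-0.14,0.004],"turn":0,"fingers":0.25},{"delta_pos":[0.012,-0.15,0.008],"turn":0,"fingers":0.25},{"delta_pos":[0.012,-0.152,0.008],"turn":0,"fingers":0.25},{"delta_pos":[0.012,-0.152,0.015],"turn":0,"fingers":0.25},{"delta_pos":[0.012,-0.152,0.025],"turn":0,"fingers":0.25},{"delta_pos":[0.012,-0.152,0.03],"turn":0,"fingers":0.25},{"delta_pos":[0.012,-0.152,0.03],"turn":0,"fingers":0.25}]'; python3 go.py 499.2 21.3 129 4.4
```

```text
time: 35.97
eef_pos: [498.3, 20.1, 156.5]
tool_rot: [0.999, 0.037, -0.002, -0.0]
force: [-0.1, -0.4, -0.3]
gripper_width: 27.2
gripper_force: 30.0
now [498.3  20.1 156.5] yaw 4.24 w 27.2 t 36.0
shift [ 0.0011 -0.0011  0.0275] turn -0.16
```

```bash
python3 -m inch '[{"delta_pos":[0.0005,-0.0005,0.005],"turn":0,"fingers":0.25},{"delta_pos":[0.0005,-0.0005,0.01],"turn":0,"fingers":0.25},{"delta_pos":[0.0005,-0.0005,0.015],"turn":0,"fingers":0.25},{"delta_pos":[0.0005,-0.0005,0.02],"turn":0,"fingers":0.25},{"delta_pos":[0.0005,-0.0005,0.025],"turn":0,"fingers":0.25},{"delta_pos":[0.0005,-0.0005,0.026],"turn":0,"fingers":0.25},{"delta_pos":[0.0005,-0.0005,0.026],"turn":0,"fingers":0.25}]'
```

```text
time: 36.55
eef_pos: [499.2, 21.9, 131.8]
tool_rot: [0.999, 0.038, -0.0, -0.0]
force: [0.3, -0.5, -0.5]
gripper_width: 27.1
gripper_force: 30.0
```

```bash
python3 -m inch '[{"delta_pos":[0,0,0.002],"turn":0,"fingers":0.25},{"delta_pos":[0,0,0.003],"turn":0,"fingers":0.25},{"delta_pos":[0,0,0.003],"turn":0,"fingers":0.25},{"delta_pos":[0,0,0.003],"turn":0,"fingers":0.5},{"delta_pos":[0,0,0.003],"turn":0,"fingers":0.5},{"delta_pos":[0,0,0.003],"turn":0,"fingers":0.5},{"delta_pos":[0,0,0.003],"turn":0,"fingers":0.5},{"delta_pos":[0,0,-0.03],"turn":0,"fingers":0.5},{"delta_pos":[0,0,-0.07],"turn":0,"fingers":0.5},{"delta_pos":[-0.03,0,-0.11],"turn":0,"fingers":0.5},{"delta_pos":[-0.05,0,-0.15],"turn":0,"fingers":0.5},{"delta_pos":[-0.05,0,-0.15],"turn":0,"fingers":0.5},{"delta_pos":[-0.05,0,-0.15],"turn":0,"fingers":0.5}]'; python3 look.py 499 20 28
python3 - <<'E'
from h import *
save(cv2.resize(cv2.imread("last.png")[60:180,175:335,::-1],(640,480),interpolation=2),"stack5")
E
python3 go.py 395 13 290 4.4
```

```text
time: 37.63
eef_pos: [449.5, 18.0, 285.1]
tool_rot: [0.999, 0.038, 0.003, 0.001]
force: [-0.5, 0.3, -0.2]
gripper_width: 43.7
gripper_force: 0.0
px [255. 116.] enc 499.8 22.6 55.5 ell [499.8  22.6] [54.1 54.4]
now [449.8  18.  283.4] yaw 4.35 w 43.4 t 37.7
shift [-0.055   0.0008 -0.0068] turn -0.05
```

View pics/stack5.png

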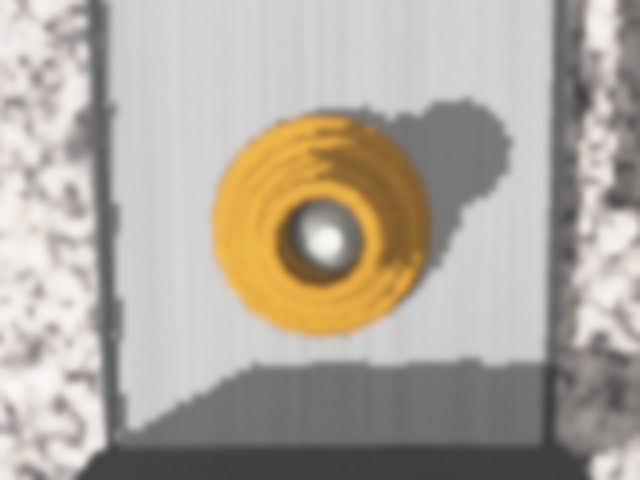

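The collar sits on the stack round the post (crop (323,240)). I'll go in front of the door with the fingers shut.

```bash
python3 -m inch '[{"delta_pos":[-0.03,0.001,0],"turn":0,"fingers":0},{"delta_pos":[-0.06,0.001,0],"turn":0,"fingers":0},{"delta_pos":[-0.06,0.001,0],"turn":0,"fingers":0},{"delta_pos":[-0.06,0.001,0.03],"turn":0,"fingers":0},{"delta_pos":[-0.06,0.001,0.07],"turn":0,"fingers":0},{"delta_pos":[-0.06,0.001,0.11],"turn":0,"fingers":0},{"delta_pos":[-0.06,0.001,0.145],"turn":0,"fingers":0},{"delta_pos":[-0.06,0.001,0.162],"turn":0,"fingers":0},{"delta_pos":[-0.06,0.001,0.166],"turn":0,"fingers":0},{"delta_pos":[-0.06,0.001,0.166],"turn":0,"fingers":0},{"delta_pos":[-0.06,0.001,0.166],"turn":0,"fingers":0}]'; python3 go.py 548 22.5 118 4.4
```

```text
time: 38.6
eef_pos: [390.1, 12.5, 115.8]
tool_rot: [0.999, 0.038, -0.0, -0.0]
force: [0.0, -0.0, 0.2]
gripper_width: 0.9
gripper_force: 0.0
now [390.1  12.5 115.8] yaw 4.37 w 0.9 t 38.6
shift [ 0.1582  0.002  -0.0023] turn -0.03
```

```bash
python3 -m inch '[{"delta_pos":[0.01,0,-0.002],"turn":0,"fingers":0},{"delta_pos":[0.018,0,-0.002],"turn":0,"fingers":0},{"delta_pos":[0.022,0,-0.002],"turn":0,"fingers":0},{"delta_pos":[0.026,0,-0.002],"turn":0,"fingers":0},{"delta_pos":[0.031,0,-0.002],"turn":0,"fingers":0},{"delta_pos":[0.037,0,-0.002],"turn":0,"fingers":0},{"delta_pos":[0.044,0,-0.002],"turn":0,"fingers":0},{"delta_pos":[0.051,0.001,-0.002],"turn":0,"fingers":0},{"delta_pos":[0.058,0.001,-0.002],"turn":0,"fingers":0},{"delta_pos":[0.065,0.001,-0.002],"turn":0,"fingers":0},{"delta_pos":[0.072,0.001,-0.002],"turn":0,"fingers":0},{"delta_pos":[0.079,0.001,-0.002],"turn":0,"fingers":0},{"delta_pos":[0.086,0.001,-0.002],"turn":0,"fingers":0},{"delta_pos":[0.093,0.001,-0.002],"turn":0,"fingers":0},{"delta_pos":[0.1,0.002,-0.002],"turn":0,"fingers":0},{"delta_pos":[0.107,0.002,-0.002],"turn":0,"fingers":0},{"delta_pos":[0.114,0.002,-0.002],"turn":0,"fingers":0},{"delta_pos":[0.121,0.002,-0.002],"turn":0,"fingers":0},{"delta_pos":[0.127,0.002,-0.002],"turn":0,"fingers":0},{"delta_pos":[0.13,0.002,-0.002],"turn":0,"fingers":0}]'; python3 go.py 558.5 23 118 4.4
```

```text
time: 40.27
eef_pos: [514.3, 22.3, 117.7]
tool_rot: [0.999, 0.038, -0.006, -0.002]
force: [-7.8, 4.3, 4.1]
gripper_width: 0.6
gripper_force: 3.9
now [514.3  22.3 117.7] yaw 4.41 w 0.6 t 40.3
shift [ 0.0441  0.0027 -0.0009] turn 0.01
```

```bash
python3 -m inch '[{"delta_pos":[0.006,0,0],"turn":0,"fingers":0},{"delta_pos":[0.012,0,0],"turn":0,"fingers":0},{"delta_pos":[0.018,0,0],"turn":0,"fingers":0},{"delta_pos":[0.023,0,0],"turn":0,"fingers":0},{"delta_pos":[0.027,0.001,0],"turn":0,"fingers":0},{"delta_pos":[0.03,0.001,0],"turn":0,"fingers":0},{"delta_pos":[0.033,0.001,0],"turn":0,"fingers":0},{"delta_pos":[0.035,0.001,0],"turn":0,"fingers":0},{"delta_pos":[0.035,0.001,0],"turn":0,"fingers":0},{"delta_pos":[0.035,0.001,0],"turn":0,"fingers":0}]'
```

```text
time: 41.1
eef_pos: [549.2, 24.0, 117.4]
tool_rot: [0.999, 0.038, -0.006, -0.002]
force: [-7.5, 3.8, 2.0]
gripper_width: 0.3
gripper_force: 3.5
```

```bash
python3 -m inch '[{"delta_pos":[0.003,0,0],"turn":0,"fingers":0},{"delta_pos":[0.006,0,0],"turn":0,"fingers":0},{"delta_pos":[0.008,0,0],"turn":0,"fingers":0},{"delta_pos":[0.009,0,0],"turn":0,"fingers":0},{"delta_pos":[0.009,0,0],"turn":0,"fingers":0},{"delta_pos":[0.009,0,0],"turn":0,"fingers":0}]'
```

```text
time: 41.6
eef_pos: [558.1, 24.7, 117.4]
tool_rot: [0.999, 0.038, -0.006, -0.002]
force: [-7.2, 5.0, 1.3]
gripper_width: 0.4
gripper_force: 3.6
```

One millimetre more, as in the first push, then back off slowly.

```bash
python3 -m inch '[{"delta_pos":[0.001,0,0],"turn":0,"fingers":0},{"delta_pos":[0.001,0,0],"turn":0,"fingers":0},{"delta_pos":[0.001,0,0],"turn":0,"fingers":0}]'; python3 -m inch '[{"delta_pos":[-0.001,0,0],"turn":0,"fingers":0},{"delta_pos":[-0.002,0,0],"turn":0,"fingers":0},{"delta_pos":[-0.003,0,0],"turn":0,"fingers":0},{"delta_pos":[-0.004,0,0],"turn":0,"fingers":0},{"delta_pos":[-0.005,0,0],"turn":0,"fingers":0},{"delta_pos":[-0.006,0,0],"turn":0,"fingers":0},{"delta_pos":[-0.007,0,0],"turn":0,"fingers":0},{"delta_pos":[-0.008,0,0],"turn":0,"fingers":0},{"delta_pos":[-0.009,0,0],"turn":0,"fingers":0},{"delta_pos":[-0.01,0,0],"turn":0,"fingers":0},{"delta_pos":[-0.011,0,0],"turn":0,"fingers":0},{"delta_pos":[-0.012,0,0],"turn":0,"fingers":0},{"delta_pos":[-0.013,0,0],"turn":0,"fingers":0},{"delta_pos":[-0.014,0,0],"turn":0,"fingers":0},{"delta_pos":[-0.015,0,0],"turn":0,"fingers":0},{"delta_pos":[-0.016,0,0],"turn":0,"fingers":0},{"delta_pos":[-0.017,0,0],"turn":0,"fingers":0},{"delta_pos":[-0.018,0,0],"turn":0,"fingers":0}]'
```

```text
time: 41.85
eef_pos: [559.1, 24.8, 117.4]
tool_rot: [0.999, 0.038, -0.006, -0.002]
force: [-7.2, 3.6, 1.2]
gripper_width: 0.7
gripper_force: 3.6
time: 43.35
eef_pos: [547.3, 21.2, 118.6]
tool_rot: [0.999, 0.038, 0.001, 0.0]
force: [-0.8, -0.2, -0.5]
gripper_width: 0.5
gripper_force: 0.0
```

No force at 547, so the door has latched. Retreat, lift and check.

```bash
python3 -m inch '[{"delta_pos":[-0.03,0,0],"turn":0,"fingers":0},{"delta_pos":[-0.06,0,0],"turn":0,"fingers":0},{"delta_pos":[-0.09,0,-0.03],"turn":0,"fingers":0},{"delta_pos":[-0.12,0,-0.07],"turn":0,"fingers":0},{"delta_pos":[-0.12,0.02,-0.11],"turn":0,"fingers":0},{"delta_pos":[-0.12,0.05,-0.15],"turn":0,"fingers":0},{"delta_pos":[-0.12,0.09,-0.18],"turn":0,"fingers":0},{"delta_pos":[-0.12,0.13,-0.18],"turn":0,"fingers":0},{"delta_pos":[-0.12,0.17,-0.18],"turn":0,"fingers":0},{"delta_pos":[-0.12,0.21,-0.18],"turn":0,"fingers":0},{"delta_pos":[-0.12,0.25,-0.18],"turn":0,"fingers":0},{"delta_pos":[-0.12,0.28,-0.18],"turn":0,"fingers":0},{"delta_pos":[-0.12,0.28,-0.18],"turn":0,"fingers":0},{"delta_pos":[-0.12,0.28,-0.18],"turn":0,"fingers":0},{"delta_pos":[-0.12,0.28,-0.18],"turn":0,"fingers":0}]'
python3 - <<'E'
from h import *
i,_=cap("top"); save(cv2.resize(i[100:280,90:450],(800,400),interpolation=2),"end")
E
```

```text
time: 44.6
eef_pos: [447.7, -266.6, 297.9]
tool_rot: [0.999, 0.038, -0.0, -0.001]
force: [1.2, 1.1, -0.7]
gripper_width: 0.7
gripper_force: 0.0
```

View pics/end.png

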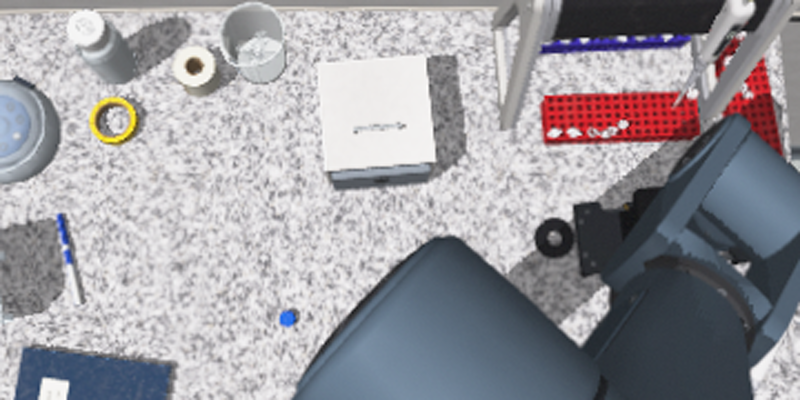

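The door is shut at crop (380,177) and stays shut. The marker, cap and tape have not moved.

```bash
python3 -c "
from cell import job
print(job.hand_in())"
```

```text
the job is handed in; nothing more can be done
None
```

I handed in the job at about 45 s of robot time, and `hand_in` returned no verdict: all four rings and the collar went on the post widest-lowest, and the last image shows the door shut; the marker, cap and tape looked unmoved, but the arm hid the timer.

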